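Clamp up a two-tone wood sample

ROBOT

A 6-joint arm with a two-finger parallel gripper is mounted at the origin on a cart in front of the work surface, level with it; the furniture and walls round the work are solid. World frame = base frame: x ahead of the robot, y to its left, z up, the work surface at z = 0. Lengths are in m, angles in degrees, forces in N, time in s.
With the tool pointing down it reaches from about 0.35 to 0.725 m from the base axis. Payload 4.3 kg.
Tool frame: the origin (TCP) lies midway between the tips of the shut fingers; the grasp point (between the pads) lies r.grip_point_offset behind it (r.grip_point_offset is the distance from the TCP to the grasp point, in m); z points along the fingers, y is the line along which they close (so a half turn about z gives the same grasp; the last joint's range is limited). The gripper opens to 85 mm and grips with 20 to 120 N. Pads are 22 mm wide; open, the fingers measure 114 mm over their backs; the gripper's body (76 mm by 85 mm) begins 54 mm behind the grasp point. The pads swing forward as they close: fully open they stand 13 mm farther back than shut.
Start: joints at [-69.574, 21.618, 4.641, 73.018, 0, 83.68], TCP at [0.259, -0.514, 0.231] pointing down, gripper open.
Joint ranges: [-156.06, 156.06], [-48.1, 94.91], [-58.44, 69.94], [-101.28, 121.22], [-78.64, 73.56], [-180, 180]. Speed limits (degrees/s): [147.25, 147.25, 180, 180, 180, 180].

INTERFACE

Orientations are given as [roll, pitch, yaw] about the fixed x, y, z axes, in that order (R = Rz(yaw) Ry(pitch) Rx(roll)).
In Python, from cell import sensors, imaging, r, finder gives the robot as it stands.
- The arm moves only by the shell command python3 -m handwheel 'ROWS' [OPENING]. ROWS is JSON, a list of rows, each an object of numbers: "x", "y", "z": the shift along the tool's x, y, z in units of 25 mm (1.0 is 25 mm); "spin": the turn about the tool's z in units of 8 degrees (1.0 is 8 degrees). A call has 1 to 12 rows; each row is the pose to reach, as a shift and turn from the pose commanded when the call began, along the tool's axes at that moment; what a row does not reach only later rows make up. A row lasts 1/8 s, in which the tool goes at most 62.5 mm and 10.7 degrees, less where a joint would pass 70% of its speed; a pose out of reach is approached as far as the arm can. A call with a gripper value outside its range is refused whole. OPENING is the closure, from -1 (fully open) to 1 (shut), set as the call begins (- or left out, the last holds). The fingers move at their own pace and stop on an object; the grip force is fixed at half the most. Time passes only in rows, so rows that repeat a pose let the fingers close. It gives the time, the measured TCP pose, the force, the opening and the grip force at its end, in the units of the state.
- sensors.observe(): the state, without advancing time (a new reading comes with each control period).
- imaging.capture(name): name is "side" or "top"; returns the picture (384x512x3 uint8, blue, green, red); there is no depth.
- imaging.camera_params(name): a dict with "mtx" (3x3 intrinsics, pixels), "extrinsics" (4x4, takes a point from camera to world coordinates). Camera axes: x right, y down, z forward; pixel columns grow to the right and rows downward; lengths in m; the calibration is good to about 2 mm. A picture is of the moment at which its call begins. camera_params takes no time and is no camera call.
- r.job_done(): hands the job in; it is judged then, once.
Trained networks look in the newest picture that a camera, given by its name, has taken for a name from the list of things; names that differ only in an ending like _2 or _b are one class to them, and where a whole thing is asked for, a point or a joint stands for the part that bears it (a point fixed in the world has none). Each returns a list of dicts, best first, with "p" (0 to 1); they miss things now and then, are a little off and sometimes report something else, mostly with a low value. They report only what shows in the picture. A call takes as long as a camera call.
- finder.search_frame(camera, query): "at" ([column, row] in pixels, amid what is visible of it).
The state is a dict: "t": time; "q": joint angles; "qd": joint speeds; "joint_efforts": joint torques, N m; "eef_pos": TCP position; "ee_rot": TCP orientation; "ft_force": force on the tool from outside, world axes, zero at the start; "torque": the same for the moment, N m; "opening": finger opening in m; "grip_force": force on a finger pad.
Only numpy, scipy, OpenCV 4.12 (cv2) and the standard library are available. Lean on these libraries where they do the work, as an engineer would, in place of code of your own. Each camera call takes 0.05 s, during which the arm holds its last target. There are 200 camera calls.

TASK

I am gluing the oak sample block edge to edge with the dark one. Lay the oak block flat on the clamp's bearers, between the dark block and the sliding jaw, its long edge along the dark block's and its ends level with it, and let go. With the cam lever still open, slide the jaw up until it has pushed the two blocks tight together against the fixed jaw, firmly but without denting them, then swing the cam lever fully across so that they stay clamped; do not disturb the glue stick, tape measure and paint pot.

Things in the scene. Friction and masses are not known exactly. Their poses are not given: they have to be found in the camera images.
- clamp: Glue clamp on the desk, immovable: grey base 136 x 360 mm, a bar along its middle, a wooden bearer 36 mm either side of it. Origin: underside, mid-bar. y runs along the bar to the fixed jaw, x across it, away from the robot. Blocks lie on bar and bearers, tops at z = 20 mm. The fixed jaw (top z = 49 mm) is bolted in slots: its face is anywhere from y = +100 to +130 mm.
- oak_block: Light oak sample block, 48 x 110 x 12 mm, 70 g, lying flat on the desk at the start. Origin: centre of its underside; y along its 110 mm length, x across its 48 mm width.
- dark_block: Dark reddish-brown sample block of the same size, 48 x 110 x 12 mm, lying loose on the bearers, across the bar, a little short of the fixed jaw. Origin: centre of its underside; y along its 110 mm length (which lies along the clamp's x axis).
- jaw (a joint): Travel of the sliding jaw along the bar, m: 0 = fully open, its pressing face at clamp y = -95 mm (lever open); grows towards the fixed jaw, to 0.15 at most. With the cam lever open it slides with 1 to 2 N; with the lever across it is braked on the bar.
- jaw_grip (a point): Middle of the sliding jaw's wooden body, at z = 45 mm: a block 60 mm long along the bar, from z = 21 to 54 mm. Here, in its finger recesses (26 mm long), it is 44 mm wide across the bar; its ends are 54 mm wide. Grip it here from above, or push it from behind. It lies 52 mm behind (-y of) the pressing face.
- jaw_pad: Cork-faced pressing pad on the front of the sliding jaw, 96 mm wide across the bar, from z = 22 to 50 mm; sprung, it yields, by 3 mm at most, from 2.5 N on; over 14 N it would dent the blocks. Origin: on the clamp's underside plane (z = 0), below the pressing face at the middle of the bar; same axes as the clamp.
- cam_lever (a joint): Angle of the black cam lever on the sliding jaw, rad, about a vertical pin 52 mm behind the pressing face, mid-bar. 0 = open, pointing back along clamp -y; it swings anticlockwise from above to 1.45 = fully across, pointing along clamp +x. 13 mm wide, 94 mm long, z = 55 to 66 mm, stays where left. It brakes the jaw and drives the pad only 2 mm on, so the jaw must stand tight first.
- lever_end (a point): Point on the cam lever 80 mm from its pin, at half its height (z = 60 mm). Swinging the lever takes 2 to 5 N here.
- glue_stick: Glue stick standing upright on the desk behind the clamp, 27 mm diameter, 92 mm high. Origin: centre of its underside. To be left alone.
- tape_measure: Yellow pocket tape measure, 33 x 80 x 61 mm, standing on the desk to the right of the clamp. Origin: centre of its underside. To be left alone.
- paint_pot: Small paint pot, 53 mm diameter, 61 mm high, standing right of the clamp. Origin: centre of its underside. To be left alone.

How it is judged:
By the outcome, as a careful person would: the job done as asked, in the order asked, and still so for the second after the job is handed in, with the robot touching nothing.
It also fails if it takes over 70 s, if anything falls off the work surface, if the arm or the gripper's body presses on something with over 40 N, if the wrist force passes 120 N, or if a joint passes its speed limit or range.

## Working session

There is one attempt and no reset: what is moved stays moved. The work goes in short steps, Python scripts to look and compute and a shell command to move; the robot and the scene stay as the last step left them, time stands still between calls to the robot, and variables do not carry over. Pictures are saved under pics/ and viewed, at most 10 in all, crops included, and the job is handed in when it is done.

```bash
ls; mkdir -p pics; cat > h.py <<'E'
import numpy as np,cv2
from cell import sensors,imaging,r,finder
def ray(cam,px):
    P=imaging.camera_params(cam);K=np.array(P["mtx"]);T=np.array(P["extrinsics"])
    d=T[:3,:3]@np.linalg.inv(K)@np.array([px[0],px[1],1.]);return T[:3,3],d
def at(cam,px,z):
    o,d=ray(cam,px);return (o+d*(z-o[2])/d[2]).round(4)
def pix(cam,p):
    P=imaging.camera_params(cam);K=np.array(P["mtx"]);T=np.linalg.inv(np.array(P["extrinsics"]))
    c=T[:3,:3]@np.array(p)+T[:3,3];u=K@c;return (u[:2]/u[2]).round(1)
def shot(cam,name,crop=None,s=1.5):
    im=imaging.capture(cam)
    cv2.imwrite("pics/raw_"+name,im)
    if crop: im=im[crop[1]:crop[3],crop[0]:crop[2]]
    cv2.imwrite("pics/"+name,cv2.resize(im,None,fx=s,fy=s,interpolation=cv2.INTER_CUBIC));return im
E
python3 - <<'E'
from h import *
print(sensors.observe(), r.grip_point_offset)
for c in("top","side"):
    shot(c,c+"1.png")
    print(c,np.array(imaging.camera_params(c)["extrinsics"]).round(3).tolist(), np.array(imaging.camera_params(c)["mtx"]).round(0).tolist())
    for n in["clamp","oak_block","dark_block","jaw_grip","jaw_pad","lever_end","glue_stick","tape_measure","paint_pot"]:
        print(n,[(np.round(d["at"],1).tolist(),round(d["p"],2)) for d in finder.search_frame(c,n)[:2]])
E
```

```text
pics
{'t': 0.0, 'q': array([-6.95757647e+01,  2.16619066e+01,  4.56255669e+00,  7.30175041e+01,
       -6.18812003e-04,  8.36775414e+01]), 'qd': array([ 0.05612445,  0.0029778 , -0.06116943,  0.05481641, -0.03706362,
        0.03617206]), 'joint_efforts': array([ 1.55677099e-03, -4.63602769e+01,  2.69874591e+01,  2.10825138e-02,
       -1.65671127e-04,  1.60301937e-05]), 'eef_pos': array([ 0.25852574, -0.51287366,  0.23035823]), 'ee_rot': array([-1.79883789e+02, -1.22533631e-02,  2.67466821e+01]), 'ft_force': array([ 0.3190657 ,  0.10228433, -0.02731196]), 'torque': array([ 0.05316463, -0.0115243 , -0.0192254 ]), 'grip_force': 0.0, 'opening': 0.08519314351188396} 0.0187
top [[-0.127, -0.936, 0.329, 0.075], [-0.992, 0.122, -0.037, 0.046], [-0.006, -0.331, -0.944, 1.471], [0.0, 0.0, 0.0, 1.0]] [[421.0, 0.0, 260.0], [0.0, 421.0, 189.0], [0.0, 0.0, 1.0]]
clamp [([255.3, 203.2], 0.58)]
oak_block [([155.8, 238.6], 0.95)]
dark_block [([229.6, 201.1], 0.65), ([374.3, 195.3], 0.48)]
jaw_grip [([285.5, 204.5], 0.91)]
jaw_pad [([271.8, 199.0], 0.63)]
lever_end [([293.3, 204.2], 0.57)]
glue_stick [([275.4, 152.6], 0.61)]
tape_measure [([159.5, 238.9], 0.65), ([367.3, 218.0], 0.58)]
paint_pot [([377.7, 194.6], 0.5)]
side [[-0.967, -0.095, 0.237, 0.278], [-0.255, 0.338, -0.906, 1.151], [0.005, -0.936, -0.351, 0.545], [0.0, 0.0, 0.0, 1.0]] [[445.0, 0.0, 250.0], [0.0, 445.0, 190.0], [0.0, 0.0, 1.0]]
clamp [([264.4, 224.2], 0.77)]
oak_block [([262.2, 299.4], 0.81), ([249.5, 229.6], 0.59)]
dark_block [([247.8, 228.1], 0.7)]
jaw_grip [([276.8, 201.5], 0.73), ([298.2, 171.1], 0.63)]
jaw_pad [([271.8, 205.4], 0.62), ([277.0, 200.6], 0.16)]
lever_end []
glue_stick [([217.2, 190.1], 0.66)]
tape_measure [([313.9, 177.6], 0.66)]
paint_pot [([297.9, 171.0], 0.64)]
```

```bash
python3 - <<'E'
from h import *
im=cv2.imread("pics/raw_top1.png")[110:300,120:400]
cv2.imwrite("pics/top1c.png",cv2.resize(im,None,fx=2.8,fy=2.8,interpolation=cv2.INTER_CUBIC))
im=cv2.imread("pics/raw_side1.png")[130:330,170:370]
cv2.imwrite("pics/side1c.png",cv2.resize(im,None,fx=3,fy=3,interpolation=cv2.INTER_CUBIC))
E
```

```text
(no output)
```

View pics/top1c.png

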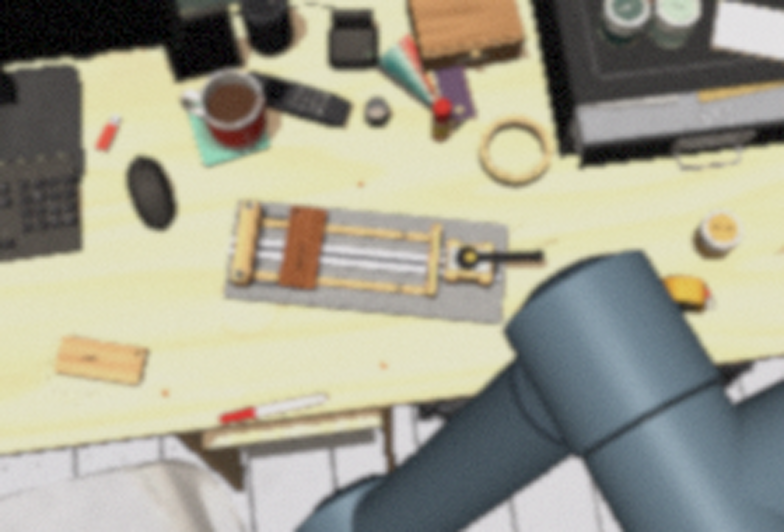

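View pics/side1c.png

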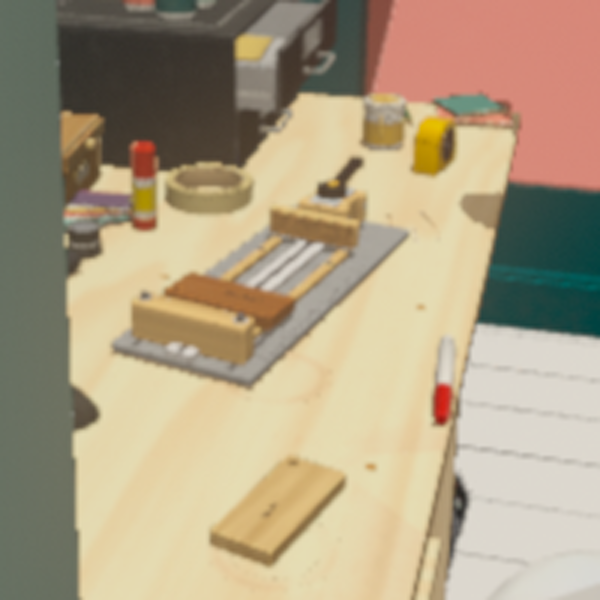

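The top view shows the oak block at about (155,238) with its long side roughly along the image rows. The clamp runs from (202,215) to (300,210), with the dark block at (228,198), the sliding jaw at (287,204) and the lever end at (312,202). The side view shows the oak at about (262,299). I'll refine the poses by fitting edges.

```bash
cat >> h.py <<'E'
from scipy.optimize import minimize
def grab(cam,n=6): return np.mean([imaging.capture(cam).astype(float) for _ in range(n)],0).astype(np.float32)
def hull(cam,p,size,z0):
    x,y,a=p;c,s=np.cos(a),np.sin(a)
    pts=[pix3(cam,[x+c*u*size[0]/2-s*v*size[1]/2,y+s*u*size[0]/2+c*v*size[1]/2,z]) for u in(-1,1) for v in(-1,1) for z in(z0,z0+size[2])]
    return cv2.convexHull(np.array(pts,np.float32))[:,0]
def pix3(cam,p):
    P=CP(cam);T=P[1];u=P[0]@(T[:3,:3]@np.array(p)+T[:3,3]);return u[:2]/u[2]
_c={}
def CP(cam):
    if cam not in _c:
        P=imaging.camera_params(cam);_c[cam]=(np.array(P["mtx"]),np.linalg.inv(np.array(P["extrinsics"])))
    return _c[cam]
def score(im,h,d=1.2):
    # mean color step across hull edges
    cen=h.mean(0);tot=0;n=0
    for a,b in zip(h,np.roll(h,-1,0)):
        L=np.linalg.norm(b-a)
        if L<4: continue
        t=np.linspace(.08,.92,max(6,int(2*L)))[:,None];q=a+(b-a)*t
        m=np.array([-(b-a)[1],(b-a)[0]])/L
        if m@(a-cen)<0:m=-m
        f=lambda k:cv2.remap(im,*(q+k*m).astype(np.float32).T[:,:,None],cv2.INTER_LINEAR)[:,0]
        df=np.abs((f(d)-f(-d)).mean(0)).sum();tot+=df*L;n+=L
    return tot/n
def fit(ims,p0,size,z0,sp=(.006,.006,.06)):
    best=None
    rng=np.random.default_rng(0)
    f=lambda p:-sum(score(im,hull(c,p,size,z0)) for c,im in ims.items())
    c=[np.array(p0)+rng.normal(size=3)*sp for _ in range(250)]+[np.array(p0)]
    c.sort(key=f)
    rs=[minimize(f,p,method="Nelder-Mead",options=dict(initial_simplex=p+np.vstack([np.zeros(3),np.diag([.003,.003,.03])]))) for p in c[:6]]
    b=min(rs,key=lambda r:r.fun);return b.x,b.fun
E
python3 - <<'E'
from h import *
T=grab("top");S=grab("side");np.savez("g1.npz",T=T,S=S)
o=lambda u,v:(120+u/2.8,110+v/2.8)
print("oak",at("top",(155.8,238.6),.012),at("side",(262.2,299.4),.012))
c=[at("top",o(*q),.005)for q in((237,200),(509,224),(502,322),(225,297))];print("base",c)
cc=np.mean(c,0);d=(c[0]+c[3]-c[1]-c[2])[:2];cy=np.arctan2(-d[0],d[1]);print(cc,np.degrees(cy))
a=at("top",o(148,352),.012)-at("top",o(63,340),.012);oy=np.arctan2(a[0],-a[1]);print(np.degrees(oy))
for nm,p0,sz,z in(("oak",[*at("top",(155.8,238.6),.012)[:2],oy],(.048,.11,.012),0),("dark",[*at("top",(229,198),.02)[:2],cy],(.11,.048,.012),.008),("base",[*cc[:2],cy],(.136,.36,.004),0)):
    for ims in({"top":T},{"side":S},{"top":T,"side":S}):
        x,s=fit(ims,p0,sz,z);print(nm,list(ims),x[:2].round(4),np.degrees(x[2]).round(2),round(s,1))
# pts
for n,q,z in(("pin",(468,258),.066),("levertip",(542,257),.066),("grip",None,.054)):
    if q:print(n,at("top",o(*q),z))
E
```

```text
oak [0.4482 0.3781 0.012 ] [0.4505 0.3904 0.012 ]
base [array([0.6438, 0.1893, 0.005 ]), array([ 0.5637, -0.1636,  0.005 ]), array([ 0.4335, -0.1335,  0.005 ]), array([0.5124, 0.2159, 0.005 ])]
[0.53835  0.027025 0.005   ] -12.756653613584081
-15.510210327534745
oak ['top'] [0.4484 0.3782] -16.32 -91.7
oak ['side'] [0.4517 0.3789] -15.72 -173.6
oak ['top', 'side'] [0.4513 0.3786] -15.77 -253.2
dark ['top'] [0.5644 0.1089] -15.13 -173.7
dark ['side'] [0.5669 0.0798] -18.79 -123.2
dark ['top', 'side'] [0.5649 0.1079] -14.83 -212.9
base ['top'] [0.5388 0.0293] -12.82 -120.4
base ['side'] [0.5417 0.0249] -12.88 -135.9
base ['top', 'side'] [0.5404 0.0267] -12.97 -234.5
pin [ 0.5055 -0.0969  0.066 ]
levertip [ 0.4948 -0.1888  0.066 ]
```

```bash
cat >> h.py <<'E'
CL=np.array([.5402,.0272]);CY=-12.9
cx=np.array([np.cos(np.radians(CY)),np.sin(np.radians(CY))]);cyv=np.array([-cx[1],cx[0]])
def toC(p):return (np.array([cx@(np.array(p[:2])-CL),cyv@(np.array(p[:2])-CL)])*1e3).round(1)
def toW(x,y):return CL+(cx*x+cyv*y)/1e3
def plan(xyz,psi,spin360=0):
    s=sensors.observe();e=s["eef_pos"];a=np.radians(s["ee_rot"][2])
    d=np.array(xyz)-e
    u=[d[0]*np.cos(a)+d[1]*np.sin(a),d[0]*np.sin(a)-d[1]*np.cos(a),-d[2]]
    sp=-((psi-s["ee_rot"][2]+180)%360-180+spin360)
    print("xyz",(np.array(u)/.025).round(3),"spin",round(sp/8,3),"t",round(s["t"],2),"dist mm",round(np.linalg.norm(d)*1e3))
E
python3 - <<'E'
from h import *
o=lambda u,v:(120+u/2.8,110+v/2.8)
s=lambda u,v:(170+u/3,130+v/3)
for n,c,q,z in(("stick base side","side",s(144,227),0),("stick top","top",o(440,103),.092),("pot","side",s(384,146),0),("tape","side",s(430,170),0),
 ("pin","top",o(468,258),.066),("pin side","side",s(334,190),.07),("tip","top",o(542,257),.066),("padtopfront","top",o(434,262),.05),("pad R low","side",s(357,245),.022),("pad L low","side",s(272,229),.022),("fixed face near","top",o(252,284),.049),("far","top",o(262,205),.049)):
    w=at(c,q,z);print(n,w,toC(w))
print("dark",toC([.5655,.1085]))
print("target",toW(5.8,-5))
plan([.43,-.05,.2],180)
E
```

```text
stick base side [ 0.7084 -0.089   0.    ] [189.9 -75.7]
stick top [ 0.7089 -0.0896  0.092 ] [190.5 -76.2]
pot [ 0.5046 -0.4186  0.    ] [  64.8 -442.5]
tape [ 0.4381 -0.347   0.    ] [ -16.  -387.5]
pin [ 0.5055 -0.0969  0.066 ] [  -6.1 -128.7]
pin side [ 0.5023 -0.0709  0.07  ] [ -15.  -104.1]
tip [ 0.4948 -0.1888  0.066 ] [   4.  -220.7]
padtopfront [ 0.5107 -0.0552  0.05  ] [-10.4 -86.9]
pad R low [ 0.4739 -0.0514  0.022 ] [-47.1 -91.4]
pad L low [ 0.5643 -0.0687  0.022 ] [ 44.9 -88.1]
fixed face near [0.5118 0.1757 0.049 ] [-60.8 138.4]
far [0.6157 0.1536 0.049 ] [ 45.4 140.1]
dark [ 6.5 84.9]
target [0.54473736 0.02103134]
xyz [ 14.459 -13.475   1.253] spin -19.157 t 1.6 dist mm 495
```

```bash
python3 -m handwheel '[{"x":14.46,"y":-13.48,"z":1.2,"spin":-15},{"x":14.46,"y":-13.48,"z":1.2,"spin":-15},{"x":14.46,"y":-13.48,"z":1.2,"spin":-15},{"x":14.46,"y":-13.48,"z":1.2,"spin":-15},{"x":14.46,"y":-13.48,"z":1.2,"spin":-15},{"x":14.46,"y":-13.48,"z":1.2,"spin":-15},{"x":14.46,"y":-13.48,"z":1.2,"spin":-15},{"x":14.46,"y":-13.48,"z":1.2,"spin":-15},{"x":14.46,"y":-13.48,"z":1.2,"spin":-15},{"x":14.46,"y":-13.48,"z":1.2,"spin":-15},{"x":14.46,"y":-13.48,"z":1.2,"spin":-15},{"x":14.46,"y":-13.48,"z":1.2,"spin":-15}]'
python3 -c "
from h import *
plan([.450,.3785,.15],254.2)"
```

```text
t: 3.1
eef_pos: [0.43, -0.0498, 0.2014]
ee_rot: [-180.0, 0.0, 146.7]
ft_force: [0.2, 0.3, 0.4]
opening: 0.0852
grip_force: 0.0
xyz [ 8.73  14.763  2.056] spin -13.434 t 3.1 dist mm 432
```

```bash
python3 -m handwheel '[{"x":8.73,"y":14.76,"z":2.05,"spin":-13.43},{"x":8.73,"y":14.76,"z":2.05,"spin":-13.43},{"x":8.73,"y":14.76,"z":2.05,"spin":-13.43},{"x":8.73,"y":14.76,"z":2.05,"spin":-13.43},{"x":8.73,"y":14.76,"z":2.05,"spin":-13.43},{"x":8.73,"y":14.76,"z":2.05,"spin":-13.43},{"x":8.73,"y":14.76,"z":2.05,"spin":-13.43},{"x":8.73,"y":14.76,"z":2.05,"spin":-13.43},{"x":8.73,"y":14.76,"z":2.05,"spin":-13.43},{"x":8.73,"y":14.76,"z":2.05,"spin":-13.43},{"x":8.73,"y":14.76,"z":2.05,"spin":-13.43},{"x":8.73,"y":14.76,"z":2.05,"spin":-13.43}]'
python3 -c "
from h import *
plan([.450,.3785,.0015],254.2)
T=grab('top',6)
o=lambda u,v:(120+u/2.8,110+v/2.8)
for ims in ({'top':T},):
    for nm,p0,sz,z in (('dark',[.565,.1085,np.radians(-14)],(.11,.048,.012),.008),('base',[*CL,np.radians(CY)],(.136,.36,.004),0)):
        x,f=fit(ims,p0,sz,z);print(nm,x[:2].round(4),np.degrees(x[2]),toC(x))
im=T[150:260,190:330]
cv2.imwrite('pics/top2c.png',cv2.resize(im,None,fx=5.6,fy=5.4,interpolation=cv2.INTER_CUBIC))
"
```

```text
t: 4.6
eef_pos: [0.4499, 0.3783, 0.15]
ee_rot: [-180.0, -0.0, -106.0]
ft_force: [0.7, -0.2, -0.3]
opening: 0.0853
grip_force: 0.0
xyz [-1.10e-02 -3.00e-03  5.94e+00] spin -0.029 t 4.6 dist mm 148
dark [0.5645 0.1088] -15.132270580716524 [ 5.4 85. ]
base [0.5388 0.0294] -12.970279399657494 [-1.9  1.8][ WARN:0@3.465] global loadsave.cpp:1063 imwrite_ Unsupported depth image for selected encoder is fallbacked to CV_8U.
```

View pics/top2c.png

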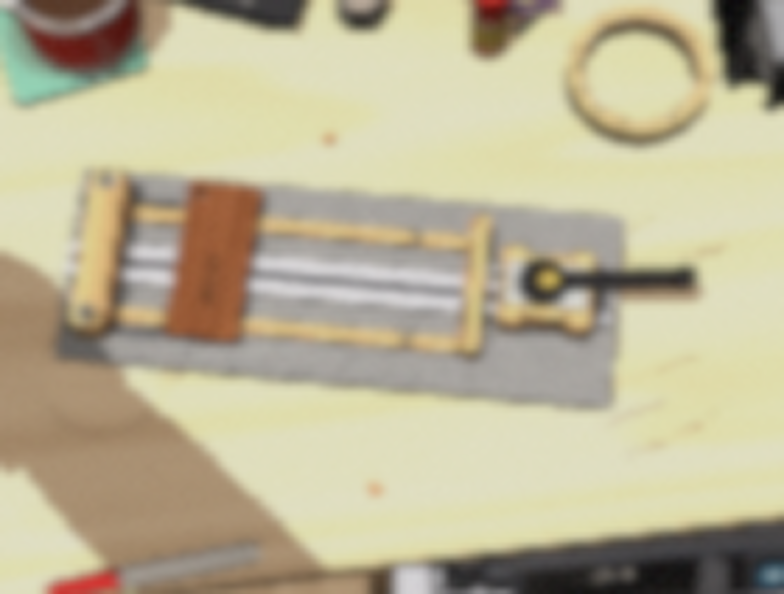

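The clear top view shows the dark block at about (228,198), tilted about 2° from the clamp. The pad front is at about (274,200), the pin at (287.5,202) and the lever tip at (313.5,201). Next I descend onto the oak and grip it.

```bash
python3 -m handwheel '[{"z":2.5},{"z":4.5},{"z":5.5},{"z":5.94},{"z":5.94},{"z":5.94}]'
python3 -m handwheel '[{},{},{},{},{},{},{},{}]' 1
python3 -m handwheel '[{"z":-1},{"z":-3},{"z":-5},{"z":-5},{"z":-5}]'
python3 -c "
from h import *
plan([.5447,.0210,.12],167.1)
print(sensors.observe()['opening'])
shot('side','lift.png',(170,180,370,330),4)"
```

```text
xyz [12.711 -7.558  1.202] spin 10.879 t 4.9 dist mm 371
0.08534274660882477invalid input at $[0]: expected keys x, y, z, spin
invalid input at $[0]: expected keys x, y, z, spin
invalid input at $[0]: expected keys x, y, z, spin
```

View pics/lift.png

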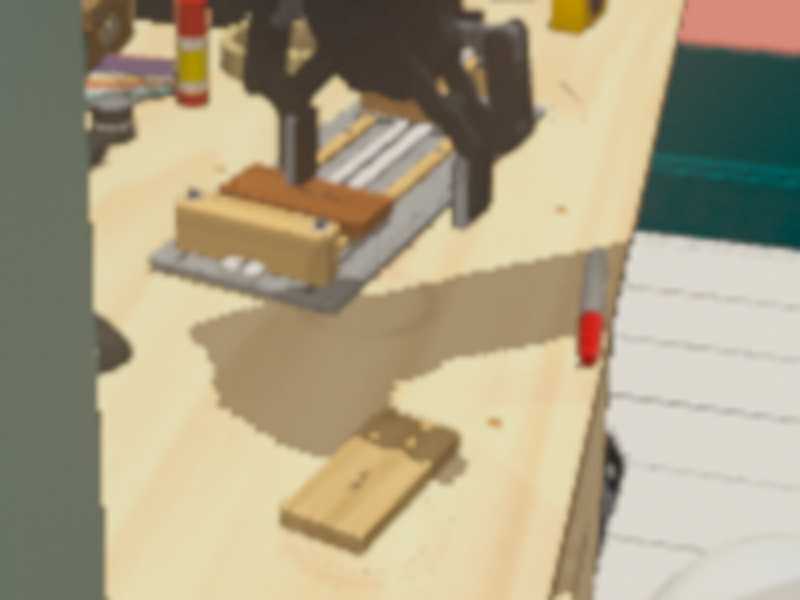

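The moves were refused because every key is required, so the arm is still above the untouched oak, which sits at about (262,300). I'll repeat them with all keys.

```bash
python3 -m handwheel '[{"x":0,"y":0,"z":2.5,"spin":0},{"x":0,"y":0,"z":4.5,"spin":0},{"x":0,"y":0,"z":5.5,"spin":0},{"x":0,"y":0,"z":5.94,"spin":0},{"x":0,"y":0,"z":5.94,"spin":0},{"x":0,"y":0,"z":5.94,"spin":0}]'
python3 -m handwheel '[{"x":0,"y":0,"z":0,"spin":0},{"x":0,"y":0,"z":0,"spin":0},{"x":0,"y":0,"z":0,"spin":0},{"x":0,"y":0,"z":0,"spin":0},{"x":0,"y":0,"z":0,"spin":0},{"x":0,"y":0,"z":0,"spin":0},{"x":0,"y":0,"z":0,"spin":0},{"x":0,"y":0,"z":0,"spin":0}]' 1
python3 -m handwheel '[{"x":0,"y":0,"z":-1,"spin":0},{"x":0,"y":0,"z":-3,"spin":0},{"x":0,"y":0,"z":-5,"spin":0},{"x":0,"y":0,"z":-5,"spin":0},{"x":0,"y":0,"z":-5,"spin":0}]'
python3 -c "
from h import *
plan([.5447,.0210,.12],167.1)"
```

```text
t: 5.7
eef_pos: [0.451, 0.3792, 0.003]
ee_rot: [-179.9, 0.1, -105.8]
ft_force: [0.9, 0.2, 0.6]
opening: 0.0856
grip_force: 0.0
t: 6.7
eef_pos: [0.4506, 0.3789, 0.0027]
ee_rot: [-179.9, 0.1, -105.8]
ft_force: [-0.8, 0.5, 6.1]
opening: 0.046
grip_force: 62.1
t: 7.32
eef_pos: [0.4494, 0.3781, 0.1259]
ee_rot: [180.0, -0.0, -105.8]
ft_force: [-0.7, -0.6, -0.7]
opening: 0.0459
grip_force: 61.8
xyz [12.705 -7.56   0.236] spin 10.886 t 7.33 dist mm 370
```

```bash
python3 -m handwheel '[{"x":12.7,"y":-7.56,"z":0.23,"spin":10.89},{"x":12.7,"y":-7.56,"z":0.23,"spin":10.89},{"x":12.7,"y":-7.56,"z":0.23,"spin":10.89},{"x":12.7,"y":-7.56,"z":0.23,"spin":10.89},{"x":12.7,"y":-7.56,"z":0.23,"spin":10.89},{"x":12.7,"y":-7.56,"z":0.23,"spin":10.89},{"x":12.7,"y":-7.56,"z":0.23,"spin":10.89},{"x":12.7,"y":-7.56,"z":0.23,"spin":10.89},{"x":12.7,"y":-7.56,"z":0.23,"spin":10.89},{"x":12.7,"y":-7.56,"z":0.23,"spin":10.89},{"x":12.7,"y":-7.56,"z":0.23,"spin":10.89},{"x":12.7,"y":-7.56,"z":0.23,"spin":10.89}]'
python3 -c "
from h import *
plan([.5447,.0210,.0125],167.1)
S=grab('side',4)
cv2.imwrite('pics/hold.png',cv2.resize(S[130:280,190:340],None,fx=4,fy=4,interpolation=cv2.INTER_CUBIC).astype('uint8'))"
```

```text
t: 8.82
eef_pos: [0.545, 0.0216, 0.1207]
ee_rot: [-180.0, -0.0, 167.1]
ft_force: [-0.9, -0.7, -1.2]
opening: 0.0461
grip_force: 61.9
xyz [ 0.008 -0.026  4.33 ] spin 0.004 t 8.82 dist mm 108
```

View pics/hold.png

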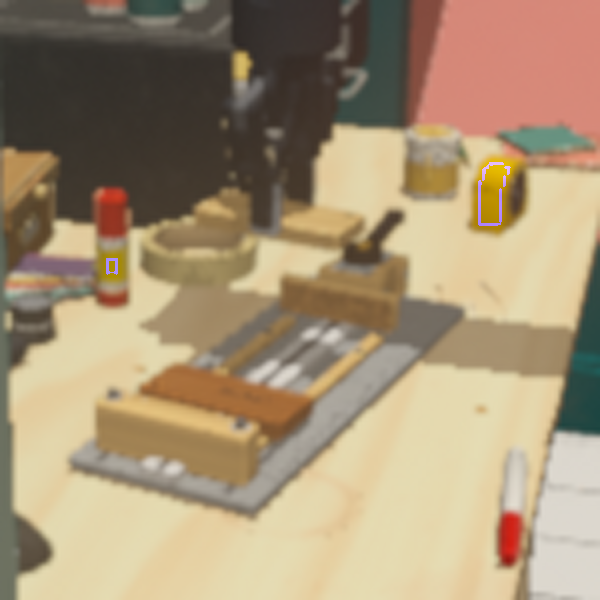

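The side view shows the block held level above the clamp, with its ends at about (245,183) and (275,187), and the clamp is unchanged. Lowering and releasing.

```bash
python3 -m handwheel '[{"x":0,"y":-0.02,"z":1.5,"spin":0},{"x":0,"y":-0.02,"z":3,"spin":0},{"x":0,"y":-0.02,"z":3.8,"spin":0},{"x":0,"y":-0.02,"z":4.2,"spin":0},{"x":0,"y":-0.02,"z":4.36,"spin":0},{"x":0,"y":-0.02,"z":4.36,"spin":0},{"x":0,"y":-0.02,"z":4.36,"spin":0},{"x":0,"y":-0.02,"z":4.36,"spin":0}]'
```

```text
t: 10.02
eef_pos: [0.5437, 0.021, 0.021]
ee_rot: [-180.0, 0.1, 167.1]
ft_force: [-30.8, 1.6, 76.2]
opening: 0.0459
grip_force: 75.0
```

```bash
python3 -m handwheel '[{"x":0,"y":0,"z":-0.7,"spin":0},{"x":0,"y":0,"z":-0.8,"spin":0}]'
python3 -c "
from h import *
S=grab('side',4);T=grab('top',4);print(sensors.observe()['eef_pos'])
a=cv2.resize(S[165:245,205:315],None,fx=7,fy=7,interpolation=cv2.INTER_CUBIC).astype('uint8')
cv2.imwrite('pics/c.png',a)
cv2.imwrite('pics/ct.png',cv2.resize(T[150:260,190:330],None,fx=5,fy=5,interpolation=cv2.INTER_CUBIC).astype('uint8'))"
```

```text
t: 10.28
eef_pos: [0.5467, 0.0208, 0.0337]
ee_rot: [180.0, 0.2, 167.1]
ft_force: [0.4, 0.5, -0.8]
opening: 0.0458
grip_force: 66.4
[0.54438917 0.02091066 0.03083068]
```

View pics/c.png

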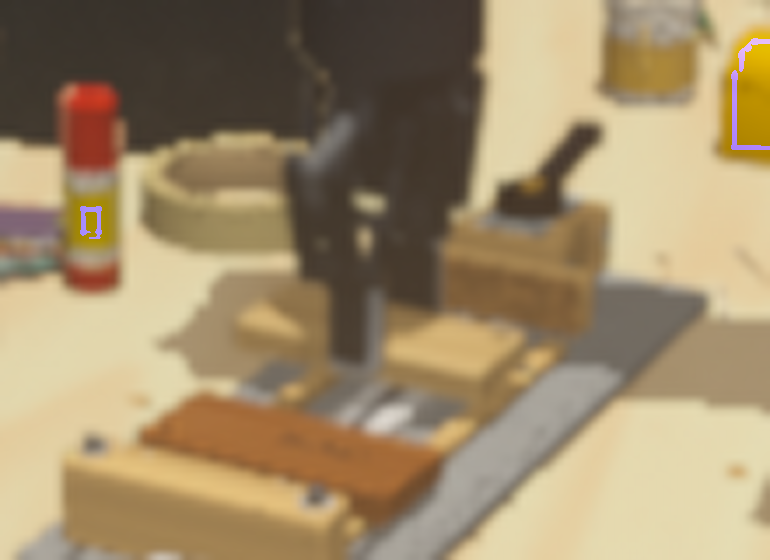

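```bash
python3 - <<'E'
from h import *
def onplane(px,y):
    o,d=ray("side",px);n=np.array([*cyv,0]);k=(y/1e3+cyv@CL-n@o)/(n@d);p=o+k*d;return toC(p),round(p[2]*1e3,1)
q=lambda u,v:(205+u/7,165+v/7)
for n,p,y in(("tip",q(350,362),26),("blk front bottom corner",q(485,397),19),("blk front top corner",q(485,378),19),("front bottom near finger",q(390,375),19),("front top nf",q(390,352),19),("top back near corner",q(527,333),-29),("left top corner",q(235,325),19),("left back",q(262,303),-29)): print(n,onplane(p,y))
E
```

```text
tip (array([ 6.1, 26. ]), np.float64(40.4))
blk front bottom corner (array([-49.8,  19. ]), np.float64(34.5))
blk front top corner (array([-49.6,  19. ]), np.float64(42.6))
front bottom near finger (array([-8.2, 19. ]), np.float64(35.0))
front top nf (array([-8.1, 19. ]), np.float64(45.0))
top back near corner (array([-46.1, -29. ]), np.float64(42.7))
left top corner (array([62.2, 19. ]), np.float64(42.2))
left back (array([ 75.9, -29. ]), np.float64(31.3))
```

View pics/ct.png

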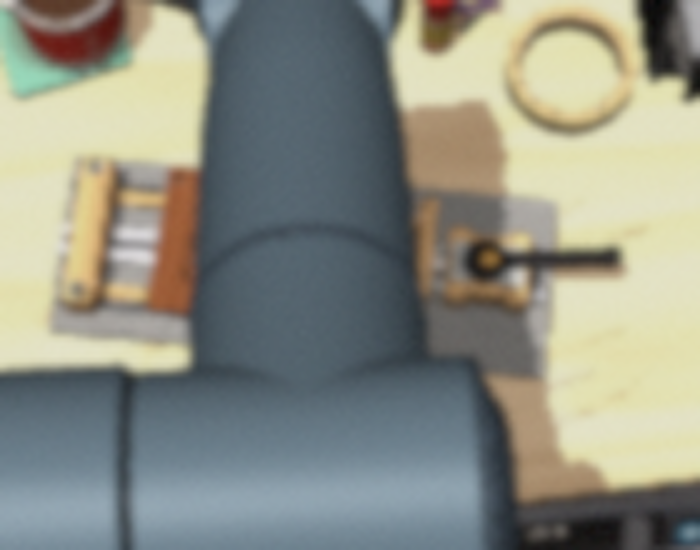

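The side crop shows the block held level, its near end at about (277,219) and the finger tips at (255,217), short of the block's underside. The top view shows the clamp unchanged. Something stopped the descent early, so I'll probe gently and find the contact from force and torque.

```bash
cat > f.py <<'E'
from h import *
s=sensors.observe();f=s["ft_force"];m=s["torque"]
print("t",round(s["t"],2),"pos",(s["eef_pos"]*1e3).round(1),s["ee_rot"].round(2),"F",f.round(1),"M",m.round(2),"op",round(s["opening"],4),"g",round(s["grip_force"]))
fc=[cx@f[:2],cyv@f[:2]];print("clamp pos",toC(s["eef_pos"]),"F clamp",np.round(fc,1))
E
python3 f.py
python3 -m handwheel '[{"x":0,"y":0,"z":0.2,"spin":0},{"x":0,"y":0,"z":0.2,"spin":0},{"x":0,"y":0,"z":0.2,"spin":0}]' >/dev/null; python3 f.py
python3 -m handwheel '[{"x":0,"y":0,"z":0.08,"spin":0},{"x":0,"y":0,"z":0.16,"spin":0},{"x":0,"y":0,"z":0.16,"spin":0}]'>/dev/null; python3 f.py
```

```text
t 10.68 pos [544.4  20.9  30.8] [-1.7998e+02 -1.0000e-01  1.6706e+02] F [-0.  -0.2 -1.1] M [-0.04 -0.01 -0.01] op 0.0462 g 66
clamp pos [ 5.5 -5.2] F clamp [ 0.  -0.2]
t 11.05 pos [544.9  20.9  26.6] [-1.7999e+02 -2.0000e-02  1.6706e+02] F [ 0.4  0.2 -1.5] M [-0.06 -0.02  0.04] op 0.0462 g 66
clamp pos [ 6.  -5.1] F clamp [0.4 0.3]
t 11.43 pos [544.8  20.9  22.6] [-1.7999e+02 -2.0000e-02  1.6707e+02] F [ 0.3 -0.6  0. ] M [ 0.01 -0.03 -0.03] op 0.0459 g 66
clamp pos [ 5.9 -5.1] F clamp [ 0.5 -0.5]
```

```bash

python3 -m handwheel '[{"x":0,"y":0,"z":0.04,"spin":0},{"x":0,"y":0,"z":0.08,"spin":0},{"x":0,"y":0,"z":0.08,"spin":0}]' >/dev/null; python3 f.py
python3 -m handwheel '[{"x":0,"y":0,"z":0.04,"spin":0},{"x":0,"y":0,"z":0.04,"spin":0}]'>/dev/null; python3 f.py
```

```text
t 11.8 pos [545.1  20.9  21.4] [-1.7999e+02  3.0000e-02  1.6707e+02] F [-2.   0.3  4.4] M [-0.03  0.43 -0.02] op 0.0462 g 67
clamp pos [ 6.2 -5.1] F clamp [-2.  -0.2]
t 12.05 pos [545.1  20.8  21.4] [-1.7999e+02  5.0000e-02  1.6707e+02] F [-4.4  0.8 12.9] M [-0.02  1.07 -0.01] op 0.0457 g 68
clamp pos [ 6.2 -5.1] F clamp [-4.4 -0.2]
```

```bash
python3 - <<'E'
from h import *
S=grab('side',6);np.save('S5.npy',S)
def corners(x,y,a,z0,pit,size=(.11,.048,.012)):
    c,s=np.cos(a),np.sin(a);out=[]
    for u in(-1,1):
        for v in(-1,1):
            for w in(0,1):
                lx=u*size[0]/2;ly=v*size[1]/2;lz=w*size[2]
                X=lx*np.cos(pit)+lz*np.sin(pit);Z=z0+lz*np.cos(pit)-lx*np.sin(pit)
                out.append(pix3('side',[x+c*X-s*ly,y+s*X+c*ly,Z]))
    return np.array(out,np.float32)
W=toW(5.8,-5)
im=cv2.resize(S[170:240,205:305],None,fx=4,fy=4,interpolation=cv2.INTER_CUBIC).astype('uint8')
b=im.copy()
for z0,col in((.0187,(0,255,0)),(.008,(255,0,0))):
    h=cv2.convexHull(corners(*W,np.radians(CY),z0,0))[:,0]
    cv2.polylines(b,[((h-[205,170]+.5)*4).astype(int)],True,col)
h=cv2.convexHull(corners(*toW(5.8,85),np.radians(-15),.008,0))[:,0]
cv2.polylines(b,[((h-[205,170]+.5)*4).astype(int)],True,(255,255,0))
cv2.imwrite('pics/cmp.png',np.hstack([im,b]))
E
```

```text
(no output)
```

View pics/cmp.png

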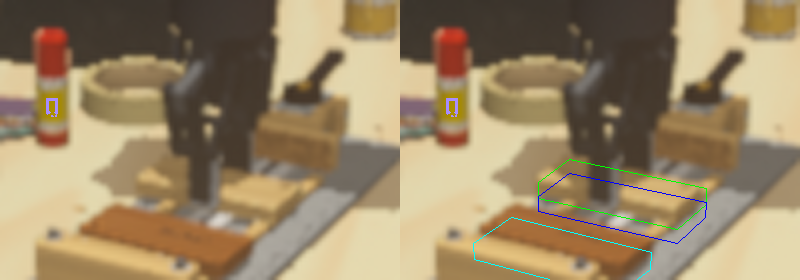

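```bash
python3 - <<'E'
from h import *
g=np.load('g1.npz');T,S=g['T'],g['S']
for nm,p0,sz in(("dark",(.564,.107,np.radians(-15)),(.11,.048,.012)),):
  for z in np.arange(0,.031,.003):
    a,fa=fit({'top':T},p0,sz,z,(.004,.004,.03)); b,fb=fit({'side':S},p0,sz,z,(.006,.012,.03)); print(round(z,3),toC(a),round(fa),toC(b),np.degrees([a[2],b[2]]).round(1),round(fb))
o=lambda u,v:(190+u/5.6,150+v/5.4)
for n,q,z in (("fix far",(129,180),.049),("fix near",(108,325),.049),("pad far",(472,218),.05),("pad near",(462,350),.05),("pin",(546,280),.066),("tip",(692,278),.066)): print(n,toC(at('top',o(*q),z)))
E
```

```text
0.0 [ 7.9 86. ] -173 [21.6 41.7] [-15.  -18.8] -124
0.003 [ 7.  85.6] -173 [19.  47.4] [-14.8 -19. ] -124
0.006 [ 5.9 85.2] -173 [16.1 67.8] [-15.1 -15.6] -98
0.009 [ 4.9 84.9] -174 [12.9 59.2] [-15.2 -18.7] -123
0.012 [ 4.  84.6] -174 [10.1 65.6] [-15.1 -18.9] -123
0.015 [ 2.9 84.2] -174 [ 7.2 71.7] [-15.  -18.7] -122
0.018 [ 2.  83.8] -174 [ 4.6 77.5] [-15.1 -19. ] -121
0.021 [ 1.  83.5] -174 [ 1.6 83.1] [-15.  -18.8] -121
0.024 [ 0.1 83.2] -175 [-1.4 88.7] [-15. -19.] -119
0.027 [-0.8 82.8] -175 [-4.4 94.3] [-15.  -18.8] -118
0.03 [-1.9 82.6] -174 [ -7.7 110.2] [-15.  -16.8] -119
fix far [ 44.6 141.9]
fix near [-56.5 141.6]
pad far [ 38.7 -80.1]
pad near [-52.4 -81.7]
pin [  -5.  -129.9]
tip [   5.1 -220.6]
```

```bash
python3 - <<'E'
from h import *
g=np.load('g1.npz');T,S=g['T'],g['S']
for z in (0,.004,.008,.012,.016):
    for th in(.004,):
        a,fa=fit({'top':T},(*CL,np.radians(CY)),(.136,.36,th),z,(.004,.004,.02)); b,fb=fit({'side':S},(*CL,np.radians(CY)),(.136,.36,th),z,(.006,.012,.02)); print(z,th,toC(a),round(fa),toC(b),np.degrees([a[2],b[2]]).round(1),round(fb))
o=lambda u,v:(190+u/5.6,150+v/5.4)
s=lambda u,v:(170+u/3,130+v/3)
for n,q,z in (("fix far",(129,180),.061),("fix near",(108,325),.061),("pad far",(472,218),.062),("pad near",(462,350),.062),("pin",(546,280),.078),("tip",(692,278),.078)): print(n,toC(at('top',o(*q),z)))
for n,q,z in(("fix top far corner",(133,300),.061),("fix near top front",(254,332),.061),("pad R top",(357,222),.062),("pad L top",(272,208),.062),("pin",(334,190),.078),("tip",(359,160),.078)):print('side',n,toC(at('side',s(*q),z)))
E
```

```text
0 0.004 [-1.8  1.8] -120 [ 2.  -1.8] [-12.9 -12.9] -136
0.004 0.004 [-3.1  1.5] -122 [-1.3  4.7] [-12.9 -12.8] -134
0.008 0.004 [-4.3  1.2] -123 [-4.6 11.1] [-12.9 -12.9] -131
0.012 0.004 [-5.6  1.1] -124 [-7.9 15.9] [-12.8 -12.9] -131
0.016 0.004 [-6.7  1. ] -124 [-11.2  22.5] [-12.9 -13. ] -132
fix far [ 40.5 140. ]
fix near [-59.9 139.7]
pad far [ 34.5 -80.1]
pad near [-55.8 -81.7]
pin [  -8.8 -129.5]
tip [   1.1 -219.5]
side fix top far corner [ 37.3 187.9]
side fix near top front [-77.7 191.9]
side pad R top [-60.6 -55.9]
side pad L top [ 26.4 -49.6]
side pin [-23.3 -84.9]
side tip [ -10.8 -176.9]
```

```bash
python3 - <<'E'
from h import *
s=lambda u,v:(170+u/3,130+v/3);o=lambda u,v:(190+u/5.6,150+v/5.4)
c5=lambda u,v:(205+u/4,170+v/4)
def tri(ps,pt):
    o1,d1=ray('side',ps);o2,d2=ray('top',pt);d1/=np.linalg.norm(d1);d2/=np.linalg.norm(d2)
    A=np.c_[d1,-d2];t=np.linalg.lstsq(A,o2-o1,rcond=None)[0];p=o1+t[0]*d1;q=o2+t[1]*d2
    m=(p+q)/2;return toC(m),round(m[2]*1e3,1),"miss",round(np.linalg.norm(p-q)*1e3,1)
print("dark back near top",tri(s(296,298),o(243,341)),tri(c5(256,236),o(243,341)))
print("dark back far top",tri(s(190,273),o(263,187)))
print("pad near top front",tri(s(358,222),o(463,352)),"far",tri(s(272,208),o(472,217)))
print("lever tip",tri(s(360,159),o(692,278)))
print("base near right",tri(s(408,232),o(613,407)),"near left",tri(s(252,384),o(57,358)),"far left",tri(s(114,346),o(86,170)))
im=np.load('S5.npy')
P=imaging.camera_params('side');print(P['mtx'],pix('side',[*toW(-48,61),.02]),s(296,298),c5(256,236))
E
```

```text
dark back near top (array([-52.4,  58. ]), np.float64(28.1), 'miss', np.float64(1.8)) (array([-53. ,  57.8]), np.float64(29.3), 'miss', np.float64(1.3))
dark back far top (array([56.2, 57.9]), np.float64(28.8), 'miss', np.float64(2.1))
pad near top front (array([-52.4, -82.1]), np.float64(50.5), 'miss', np.float64(2.7)) far (array([ 40.5, -79.8]), np.float64(48.4), 'miss', np.float64(1.3))
lever tip (array([   6.2, -221. ]), np.float64(62.4), 'miss', np.float64(0.2))
base near right (array([ -68.5, -180.8]), np.float64(6.7), 'miss', np.float64(2.7)) near left (array([-69.8, 178.3]), np.float64(5.5), 'miss', np.float64(0.7)) far left (array([ 64.1, 178.1]), np.float64(7.0), 'miss', np.float64(0.0))
[[445.42908857   0.         250.10854295]
 [  0.         445.42908857 189.93655335]
 [  0.           0.           1.        ]] [267.  232.3] (268.6666666666667, 229.33333333333331) (269.0, 229.0)
```

The triangulation resolves it. The bar and bearer tops are at z≈20 mm, and the dark block's top is at about 29–32 mm, so the oak is now resting on the bearers. I'll shift it 4.5 mm to level its ends with the dark block, lower it lightly and release.

```bash

python3 -m handwheel '[{"x":0,"y":0,"z":-0.16,"spin":0},{"x":0.18,"y":0,"z":-0.16,"spin":0},{"x":0.18,"y":0,"z":-0.1,"spin":0},{"x":0.18,"y":0,"z":-0.03,"spin":0},{"x":0.18,"y":0,"z":-0.03,"spin":0}]'>/dev/null; python3 f.py
python3 -m handwheel '[{"x":0,"y":0,"z":0,"spin":0},{"x":0,"y":0,"z":0,"spin":0},{"x":0,"y":0,"z":0,"spin":0},{"x":0,"y":0,"z":0,"spin":0}]' -0.6; python3 f.py
python3 -m handwheel '[{"x":0,"y":0,"z":-1,"spin":0},{"x":0,"y":0,"z":-3,"spin":0},{"x":0,"y":0,"z":-5,"spin":0},{"x":0,"y":0,"z":-6,"spin":0},{"x":0,"y":0,"z":-6,"spin":0}]' -1; python3 f.py
python3 -c "
from h import *
plan([.45,.33,.17],167)"
```

```text
t 12.97 pos [540.   22.   21.4] [-1.7998e+02 -4.0000e-02  1.6707e+02] F [-5.3  0.3 11.1] M [-0.04  0.95 -0.01] op 0.0462 g 68
clamp pos [ 1.  -5.1] F clamp [-5.2 -0.9]
t: 13.48
eef_pos: [0.5406, 0.0219, 0.0203]
ee_rot: [-180.0, -0.0, 167.1]
ft_force: [-0.3, 0.6, 0.4]
opening: 0.0686
grip_force: 0.0
t 13.47 pos [540.6  21.9  20.3] [-1.7999e+02 -1.0000e-02  1.6707e+02] F [-0.3  0.6  0.4] M [-0.03 -0.02  0.  ] op 0.0686 g 0
clamp pos [ 1.6 -5.1] F clamp [-0.4  0.5]
t: 14.1
eef_pos: [0.5425, 0.0218, 0.1728]
ee_rot: [180.0, 0.3, 167.1]
ft_force: [0.5, -0.6, 0.5]
opening: 0.0853
grip_force: 0.0
t 14.1 pos [542.5  21.8 172.8] [179.96   0.3  167.07] F [ 0.5 -0.6  0.5] M [-0.03 -0.02  0.01] op 0.0853 g 0
clamp pos [ 3.5 -4.8] F clamp [ 0.6 -0.5]
xyz [ 6.367 11.188  0.114] spin 0.009 t 14.1 dist mm 322
```

```bash

python3 -m handwheel '[{"x":6.4,"y":11.2,"z":0,"spin":0},{"x":6.4,"y":11.2,"z":0,"spin":0},{"x":6.4,"y":11.2,"z":0,"spin":0},{"x":6.4,"y":11.2,"z":0,"spin":0},{"x":6.4,"y":11.2,"z":0,"spin":0},{"x":6.4,"y":11.2,"z":0,"spin":0},{"x":6.4,"y":11.2,"z":0,"spin":0}]'
cat > look.py <<'E'
from h import *
import sys
T=grab('top',6);S=grab('side',4);np.savez(sys.argv[1]+'.npz',T=T,S=S)
for nm,y in(("dark",float(sys.argv[2])),("oak",float(sys.argv[3]))):
    for ims in({'top':T},):
        x,f=fit(ims,[*toW(1.5,y),np.radians(-13.5)],(.11,.048,.012),.02,(.004,.004,.04));print(nm,toC(x),np.degrees(x[2]).round(2),round(f))
im=cv2.resize(T[160:245,195:325],None,fx=6,fy=6,interpolation=cv2.INTER_CUBIC)
cv2.imwrite('pics/'+sys.argv[1]+'.png',im.astype('uint8'))
E
python3 look.py p1 83.5 -5
```

```text
t: 14.98
eef_pos: [0.4465, 0.3304, 0.169]
ee_rot: [-179.9, -0.1, 167.1]
ft_force: [0.8, -0.7, -0.0]
opening: 0.0857
grip_force: 0.0
dark [ 1.6 83.4] -14.37 -163
oak [ 6.4 -5.2] -13.18 -69
```

View pics/p1.png

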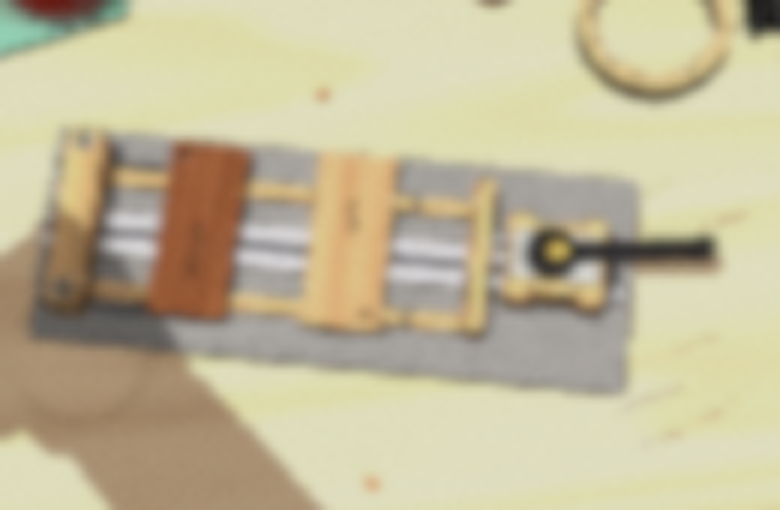

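The oak lies flat at about (253,200), parallel to the clamp, but sits about 4–5 mm too far in +x compared with the dark block at (228,198). I'll cross-check with the side camera before regrasping.

```bash
python3 - <<'E'
from h import *
g=np.load('p1.npz');T,S=g['T'],g['S']
for z in(.019,.021):
  for n,ims in(('top',{'top':T}),('side',{'side':S}),('both',{'top':T,'side':S})):
    x,f=fit(ims,[*toW(3,-5),np.radians(-13.)],(.11,.048,.012),z,(.005,.004,.03));print(n,toC(x),np.degrees(x[2]).round(2),round(f))
# dark right end face / near-end edge, visible in side: fit only x using near-end gradient
a=toW(5,-5.1);plan([*toW(1.6,-5.1),.15],167.1)
E
```

```text
top [ 6.7 -5.2] -13.11 -69
side [ 3.7 -8.7] -10.64 -74
both [ 4.9 -6.1] -12.5 -137
top [ 6.1 -5.3] -13.19 -69
side [ 2.1 -4.6] -10.26 -74
both [ 3.8 -5.2] -12.31 -138
xyz [ -6.396 -11.18    0.824] spin -0.011 t 15.47 dist mm 323
```

```bash

python3 -m handwheel '[{"x":-6.4,"y":-11.18,"z":0.8,"spin":0},{"x":-6.4,"y":-11.18,"z":0.8,"spin":0},{"x":-6.4,"y":-11.18,"z":0.8,"spin":0},{"x":-6.4,"y":-11.18,"z":0.8,"spin":0},{"x":-6.4,"y":-11.18,"z":0.8,"spin":0},{"x":-6.4,"y":-11.18,"z":0.8,"spin":0},{"x":-6.4,"y":-11.18,"z":0.8,"spin":0},{"x":-6.4,"y":-11.18,"z":0.8,"spin":0},{"x":-6.4,"y":-11.18,"z":0.8,"spin":0}]' -1
python3 f.py; python3 -c "
from h import *
plan([*toW(1.6,-5.1),.0235],167.1)"
```

```text
t: 16.6
eef_pos: [0.5404, 0.0239, 0.1507]
ee_rot: [180.0, -0.0, 167.2]
ft_force: [0.3, 0.0, 0.5]
opening: 0.0851
grip_force: 0.0
t 16.6 pos [540.4  23.9 150.7] [179.99  -0.   167.2 ] F [0.3 0.  0.5] M [ 0.03 -0.07  0.03] op 0.0851 g 0
clamp pos [ 0.9 -3.2] F clamp [0.3 0.1]
xyz [-0.027 -0.076  5.086] spin 0.012 t 16.6 dist mm 127
```

```bash

python3 -m handwheel '[{"x":-0.02,"y":-0.05,"z":2,"spin":0},{"x":-0.02,"y":-0.05,"z":4,"spin":0},{"x":-0.02,"y":-0.05,"z":4.8,"spin":0},{"x":-0.02,"y":-0.05,"z":5.08,"spin":0},{"x":-0.02,"y":-0.05,"z":5.08,"spin":0}]' -0.7 >/dev/null; python3 f.py
python3 -m handwheel '[{"x":0,"y":0,"z":0,"spin":0},{"x":0,"y":0,"z":0,"spin":0},{"x":0,"y":0,"z":0,"spin":0},{"x":0,"y":0,"z":0,"spin":0},{"x":0,"y":0,"z":0,"spin":0}]' 1 >/dev/null; python3 f.py
python3 -m handwheel '[{"x":0,"y":0,"z":-0.12,"spin":0},{"x":0.15,"y":0,"z":-0.12,"spin":0},{"x":0.15,"y":0,"z":-0.12,"spin":0},{"x":0.15,"y":0,"z":-0.02,"spin":0},{"x":0.15,"y":0,"z":-0.02,"spin":0}]' >/dev/null; python3 f.py
python3 -m handwheel '[{"x":0,"y":0,"z":0,"spin":0},{"x":0,"y":0,"z":0,"spin":0},{"x":0,"y":0,"z":0,"spin":0}]' -0.6
python3 -m handwheel '[{"x":0,"y":0,"z":-1,"spin":0},{"x":0,"y":0,"z":-3,"spin":0},{"x":0,"y":0,"z":-5,"spin":0},{"x":0,"y":0,"z":-5,"spin":0}]' -1; python3 f.py

```

```text
t 17.23 pos [541.1  21.6  23.9] [1.8000e+02 2.0000e-02 1.6713e+02] F [-0.4  0.1  0.2] M [-0.04 -0.04 -0.  ] op 0.0729 g 0
clamp pos [ 2.2 -5.2] F clamp [-0.4 -0. ]
t 17.85 pos [542.4  21.1  25.5] [179.95   0.18 167.07] F [-0.6  0.7  4.4] M [0.15 0.29 0.02] op 0.0457 g 61
clamp pos [ 3.5 -5.5] F clamp [-0.8  0.6]
t 18.48 pos [537.1  21.9  25.4] [-1.7999e+02  2.0000e-02  1.6707e+02] F [-5.1 -0.4 13. ] M [0.05 0.98 0.02] op 0.0456 g 63
clamp pos [-1.8 -5.9] F clamp [-4.9 -1.5]
t: 18.85
eef_pos: [0.5372, 0.0219, 0.0237]
ee_rot: [-180.0, -0.0, 167.1]
ft_force: [0.9, -0.1, 0.3]
opening: 0.068
grip_force: 0.0
t: 19.35
eef_pos: [0.5408, 0.0216, 0.1534]
ee_rot: [179.9, 0.5, 167.1]
ft_force: [0.0, -0.5, 0.7]
opening: 0.0857
grip_force: 0.0
t 19.35 pos [540.8  21.6 153.4] [179.93   0.51 167.07] F [ 0.  -0.5  0.7] M [0.03 0.01 0.03] op 0.0857 g 0
clamp pos [ 1.9 -5.3] F clamp [ 0.1 -0.4]
```

```bash
python3 - <<'E'
from h import *
print("pin",toC(at('top',(287.6,201.7),.066)),toC(at('top',(287.6,201.7),.07)))
g=np.load('p1.npz');S=g['S']
# jaw body fit: box 54x60, z .021-.054 ; pad box 96 x ~8 z .022-.05
for w in(.008,.012):
  x,f=fit({'top':g['T']},[*toW(-4,-83),np.radians(CY)],(.096,w,.028),.022,(.004,.004,.03));print('pad',w,toC(x),np.degrees(x[2]).round(1),round(f))
x,f=fit({'top':g['T']},[*toW(-4,-131),np.radians(CY)],(.054,.060,.033),.021,(.004,.004,.03));print('body',toC(x),np.degrees(x[2]).round(1),round(f))
x,f=fit({'top':g['T'],'side':S},[*toW(-4,-131),np.radians(CY)],(.054,.060,.033),.021,(.004,.004,.03));print('body',toC(x),np.degrees(x[2]).round(1),round(f))
plan([*toW(-4,-131),.15],77.1)
E
```

```text
pin [  -4.4 -130.2] [  -5.7 -130.1]
pad 0.008 [ -3.7 -84.5] -12.2 -71
pad 0.012 [  0.8 -84.4] -13.5 -73
body [  -1.4 -144.6] -16.4 -100
body [  -0.2 -127.5] -14.3 -161
xyz [ 0.232 -5.029  0.135] spin 11.246 t 19.35 dist mm 126
```

```bash

python3 -m handwheel '[{"x":0.2,"y":-2.5,"z":0.1,"spin":3},{"x":0.2,"y":-5.03,"z":0.1,"spin":11.25},{"x":0.2,"y":-5.03,"z":0.1,"spin":11.25},{"x":0.2,"y":-5.03,"z":0.1,"spin":11.25},{"x":0.2,"y":-5.03,"z":0.1,"spin":11.25},{"x":0.2,"y":-5.03,"z":0.1,"spin":11.25},{"x":0.2,"y":-5.03,"z":0.1,"spin":11.25},{"x":0.2,"y":-5.03,"z":0.1,"spin":11.25},{"x":0.2,"y":-5.03,"z":0.1,"spin":11.25},{"x":0.2,"y":-5.03,"z":0.1,"spin":11.25},{"x":0.2,"y":-5.03,"z":0.1,"spin":11.25}]' >/dev/null
python3 f.py; python3 -c "
from h import *
plan([*toW(-4,-131),.032],77.1)
S=grab('side',4)
x,f=fit({'side':S},[*toW(1.5,-5),np.radians(-13.)],(.11,.048,.012),.02,(.005,.004,.03));print(toC(x),np.degrees(x[2]))"
```

```text
t 20.73 pos [503.9 -99.4 145.9] [-179.94   -0.     77.13] F [ 1.7 -0.1 -0.7] M [-0.03 -0.01 -0.02] op 0.0854 g 0
clamp pos [  -7.2 -131.5] F clamp [1.7 0.3]
xyz [0.021 0.126 4.556] spin 0.003 t 20.73 dist mm 114
[-1.4 -9. ] -9.553480280406763
```

```bash

python3 -m handwheel '[{"x":0.02,"y":0.126,"z":1,"spin":0},{"x":0.02,"y":0.126,"z":2.5,"spin":0},{"x":0.02,"y":0.126,"z":3.8,"spin":0},{"x":0.02,"y":0.126,"z":4.4,"spin":0},{"x":0.02,"y":0.126,"z":4.62,"spin":0},{"x":0.02,"y":0.126,"z":4.62,"spin":0}]' -1 >/dev/null; python3 f.py
python3 -m handwheel '[{"x":0,"y":0,"z":0,"spin":0},{"x":0,"y":0,"z":0,"spin":0},{"x":0,"y":0,"z":0,"spin":0},{"x":0,"y":0,"z":0,"spin":0},{"x":0,"y":0,"z":0,"spin":0},{"x":0,"y":0,"z":0,"spin":0}]' 1 >/dev/null; python3 f.py
```

```text
t 21.68 pos [ 508.  -100.    31.6] [1.7994e+02 1.0000e-02 7.7070e+01] F [ 0.4  0.2 -0.2] M [ 0.04 -0.01  0.02] op 0.0855 g 0
clamp pos [  -3.  -131.1] F clamp [0.3 0.2]
t 22.43 pos [ 509.1 -100.1   32.4] [ 1.798e+02 -1.000e-02  7.707e+01] F [0.2 1.1 6.1] M [ 0.19 -0.03 -0.  ] op 0.0428 g 63
clamp pos [  -1.9 -131. ] F clamp [-0.   1.1]
```

```bash

python3 -m handwheel '[{"x":0.3,"y":0,"z":0,"spin":0},{"x":0.8,"y":0,"z":0,"spin":0},{"x":1.3,"y":0,"z":0,"spin":0},{"x":1.7,"y":0,"z":0,"spin":0},{"x":2,"y":0,"z":0,"spin":0},{"x":2.25,"y":0,"z":0,"spin":0},{"x":2.5,"y":0,"z":0,"spin":0},{"x":2.75,"y":0,"z":0,"spin":0},{"x":3,"y":0,"z":0,"spin":0},{"x":3.2,"y":0,"z":0,"spin":0},{"x":3.35,"y":0,"z":0,"spin":0},{"x":3.4,"y":0,"z":0,"spin":0}]' >/dev/null; python3 f.py
python3 -m handwheel '[{"x":0,"y":0,"z":0,"spin":0}]' >/dev/null; python3 f.py
```

```text
t 23.93 pos [528.  -18.2  32.4] [1.798e+02 1.400e-01 7.705e+01] F [-0.1 -4.6  6.3] M [-0.57  0.14  0.12] op 0.0425 g 63
clamp pos [ -1.8 -47. ] F clamp [ 0.9 -4.6]
t 24.05 pos [528.  -18.   32.4] [1.798e+02 1.100e-01 7.705e+01] F [-0.5 -2.5  5.3] M [-0.4   0.12  0.07] op 0.0428 g 63
clamp pos [ -1.8 -46.8] F clamp [ 0.1 -2.6]
```

```bash
for i in 1 ; do
python3 -m handwheel '[{"x":0.06,"y":0,"z":0,"spin":0},{"x":0.12,"y":0,"z":0,"spin":0},{"x":0.16,"y":0,"z":0,"spin":0}]' >/dev/null; python3 f.py
python3 -m handwheel '[{"x":0.06,"y":0,"z":0,"spin":0},{"x":0.12,"y":0,"z":0,"spin":0},{"x":0.16,"y":0,"z":0,"spin":0}]' >/dev/null; python3 f.py; done
```

```text
t 24.43 pos [528.8 -14.4  32.4] [1.798e+02 1.400e-01 7.704e+01] F [ 0.2 -4.1  6. ] M [-0.53  0.13  0.13] op 0.0431 g 63
clamp pos [ -1.8 -43.1] F clamp [ 1.2 -4. ]
t 24.8 pos [529.7 -10.6  32.4] [1.798e+02 1.600e-01 7.704e+01] F [ 0.  -4.   5.4] M [-0.6   0.17  0.14] op 0.0425 g 63
clamp pos [ -1.8 -39.2] F clamp [ 0.9 -3.9]
```

```bash

python3 -m handwheel '[{"x":0.06,"y":0,"z":0,"spin":0},{"x":0.12,"y":0,"z":0,"spin":0},{"x":0.12,"y":0,"z":0,"spin":0}]' >/dev/null; python3 f.py
python3 -m handwheel '[{"x":0.06,"y":0,"z":0,"spin":0},{"x":0.12,"y":0,"z":0,"spin":0},{"x":0.12,"y":0,"z":0,"spin":0}]' >/dev/null; python3 f.py
python3 -c "
from h import *
g=grab('side',4);cv2.imwrite('pics/sl.png',cv2.resize(g[165:255,190:310],None,fx=6,fy=6,interpolation=cv2.INTER_CUBIC).astype('uint8'))"
```

```text
t 25.18 pos [530.4  -7.5  32.4] [1.798e+02 1.300e-01 7.705e+01] F [ 0.5 -2.9  5.5] M [-0.44  0.16  0.11] op 0.0427 g 63
clamp pos [ -1.8 -36. ] F clamp [ 1.1 -2.7]
t 25.55 pos [531.1  -4.6  32.4] [1.798e+02 1.400e-01 7.705e+01] F [ 0.  -4.3  6.4] M [-0.5   0.09  0.11] op 0.0431 g 63
clamp pos [ -1.8 -33. ] F clamp [ 1.  -4.2]
```

View pics/sl.png

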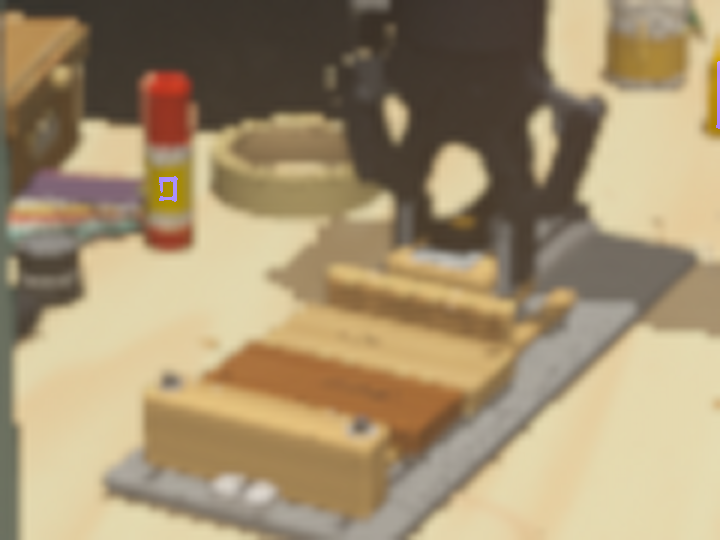

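The side view shows the oak lying against the dark block with its near ends level, at about (268,231), and the pad behind the oak. The other objects are undisturbed. I'll keep sliding in small steps.

```bash

for i in 1; do
python3 -m handwheel '[{"x":0.05,"y":0,"z":0,"spin":0},{"x":0.1,"y":0,"z":0,"spin":0}]' >/dev/null; python3 f.py
python3 -m handwheel '[{"x":0.05,"y":0,"z":0,"spin":0},{"x":0.1,"y":0,"z":0,"spin":0}]' >/dev/null; python3 f.py; done
```

```text
t 26.0 pos [531.5  -2.4  32.4] [1.798e+02 1.600e-01 7.704e+01] F [-0.5 -5.3  6.2] M [-0.62  0.15  0.17] op 0.0429 g 63
clamp pos [ -1.8 -30.8] F clamp [ 0.7 -5.2]
t 26.25 pos [5.321e+02 1.000e-01 3.240e+01] [1.798e+02 1.600e-01 7.704e+01] F [-1.  -4.5  5.3] M [-0.58  0.19  0.13] op 0.0427 g 63
clamp pos [ -1.8 -28.3] F clamp [ 0.  -4.6]
```

```bash

python3 -m handwheel '[{"x":0.04,"y":0,"z":0,"spin":0},{"x":0.08,"y":0,"z":0,"spin":0},{"x":0.08,"y":0,"z":0,"spin":0}]' >/dev/null; python3 f.py
python3 -m handwheel '[{"x":0.04,"y":0,"z":0,"spin":0},{"x":0.08,"y":0,"z":0,"spin":0},{"x":0.08,"y":0,"z":0,"spin":0}]' >/dev/null; python3 f.py
```

```text
t 26.62 pos [532.6   2.2  32.4] [1.798e+02 1.400e-01 7.704e+01] F [-0.9 -3.5  5.8] M [-0.57  0.14  0.1 ] op 0.0432 g 63
clamp pos [ -1.8 -26.1] F clamp [-0.1 -3.6]
t 27.0 pos [533.    4.1  32.4] [1.798e+02 1.400e-01 7.704e+01] F [ 0.2 -4.2  5.5] M [-0.54  0.15  0.14] op 0.0431 g 63
clamp pos [ -1.8 -24.1] F clamp [ 1.1 -4. ]
```

```bash

python3 -m handwheel '[{"x":0.04,"y":0,"z":0,"spin":0},{"x":0.08,"y":0,"z":0,"spin":0},{"x":0.08,"y":0,"z":0,"spin":0}]' >/dev/null; python3 f.py
python3 -m handwheel '[{"x":0.04,"y":0,"z":0,"spin":0},{"x":0.06,"y":0,"z":0,"spin":0},{"x":0.06,"y":0,"z":0,"spin":0}]' >/dev/null; python3 f.py
```

```text
t 27.38 pos [533.5   6.   32.4] [1.798e+02 1.400e-01 7.704e+01] F [ 0.4 -3.5  5.5] M [-0.5   0.14  0.12] op 0.0427 g 63
clamp pos [ -1.8 -22.1] F clamp [ 1.2 -3.3]
t 27.75 pos [533.9   7.4  32.4] [1.798e+02 1.500e-01 7.704e+01] F [ 0.4 -3.9  5.7] M [-0.6   0.19  0.1 ] op 0.0429 g 63
clamp pos [ -1.8 -20.7] F clamp [ 1.3 -3.7]
```

```bash

python3 -m handwheel '[{"x":0.04,"y":0,"z":0,"spin":0},{"x":0.06,"y":0,"z":0,"spin":0},{"x":0.06,"y":0,"z":0,"spin":0}]' >/dev/null; python3 f.py
```

```text
t 28.12 pos [534.2   8.9  32.4] [1.798e+02 1.400e-01 7.704e+01] F [ 0.4 -2.8  5.7] M [-0.59  0.18  0.08] op 0.0427 g 63
clamp pos [ -1.8 -19.1] F clamp [ 1.  -2.6]
```

```bash

python3 -m handwheel '[{"x":0.04,"y":0,"z":0,"spin":0},{"x":0.06,"y":0,"z":0,"spin":0},{"x":0.06,"y":0,"z":0,"spin":0}]' >/dev/null; python3 f.py
python3 -m handwheel '[{"x":0.04,"y":0,"z":0,"spin":0},{"x":0.04,"y":0,"z":0,"spin":0}]' >/dev/null; python3 f.py
python3 -m handwheel '[{"x":0.04,"y":0,"z":0,"spin":0},{"x":0.04,"y":0,"z":0,"spin":0}]' >/dev/null; python3 f.py
```

```text
t 28.5 pos [534.5  10.4  32.4] [1.798e+02 1.500e-01 7.704e+01] F [ 0.4 -2.7  6.2] M [-0.57  0.16  0.08] op 0.0431 g 63
clamp pos [ -1.8 -17.7] F clamp [ 1.  -2.6]
t 28.75 pos [534.8  11.4  32.4] [1.798e+02 1.400e-01 7.704e+01] F [-0.1 -3.5  7.1] M [-0.57  0.13  0.11] op 0.0429 g 63
clamp pos [ -1.8 -16.6] F clamp [ 0.7 -3.4]
t 29.0 pos [535.   12.3  32.4] [1.798e+02 1.400e-01 7.704e+01] F [ 0.5 -3.4  6.6] M [-0.54  0.13  0.13] op 0.0426 g 63
clamp pos [ -1.8 -15.7] F clamp [ 1.2 -3.2]
```

```bash

python3 -m handwheel '[{"x":0.03,"y":0,"z":0,"spin":0},{"x":0.05,"y":0,"z":0,"spin":0},{"x":0.05,"y":0,"z":0,"spin":0}]' >/dev/null; python3 f.py
python3 -m handwheel '[{"x":0.03,"y":0,"z":0,"spin":0},{"x":0.05,"y":0,"z":0,"spin":0},{"x":0.05,"y":0,"z":0,"spin":0}]' >/dev/null; python3 f.py
```

```text
t 29.38 pos [535.3  13.5  32.4] [1.798e+02 1.500e-01 7.704e+01] F [ 0.1 -3.9  6.1] M [-0.63  0.16  0.14] op 0.0426 g 63
clamp pos [ -1.8 -14.4] F clamp [ 1.  -3.8]
t 29.75 pos [535.5  14.8  32.4] [1.798e+02 1.400e-01 7.704e+01] F [-0.8 -4.2  5.1] M [-0.53  0.16  0.16] op 0.0428 g 63
clamp pos [ -1.8 -13.2] F clamp [ 0.2 -4.3]
```

```bash

python3 -m handwheel '[{"x":0.03,"y":0,"z":0,"spin":0},{"x":0.05,"y":0,"z":0,"spin":0},{"x":0.05,"y":0,"z":0,"spin":0}]' >/dev/null; python3 f.py
```

```text
t 30.12 pos [535.8  16.   32.4] [1.798e+02 1.400e-01 7.704e+01] F [-0.2 -5.   5.4] M [-0.6   0.16  0.15] op 0.043 g 63
clamp pos [ -1.8 -11.9] F clamp [ 0.9 -4.9]
```

```bash

python3 -m handwheel '[{"x":0.03,"y":0,"z":0,"spin":0},{"x":0.05,"y":0,"z":0,"spin":0},{"x":0.05,"y":0,"z":0,"spin":0}]' >/dev/null; python3 f.py
```

```text
t 30.5 pos [536.1  17.2  32.4] [1.798e+02 1.400e-01 7.704e+01] F [ 0.4 -3.2  6. ] M [-0.66  0.15  0.15] op 0.0428 g 63
clamp pos [ -1.8 -10.6] F clamp [ 1.1 -3. ]
```

```bash

python3 -m handwheel '[{"x":0.03,"y":0,"z":0,"spin":0},{"x":0.05,"y":0,"z":0,"spin":0},{"x":0.05,"y":0,"z":0,"spin":0}]' >/dev/null; python3 f.py
```

```text
t 30.88 pos [536.4  18.4  32.4] [1.798e+02 1.400e-01 7.704e+01] F [-1.3 -3.8  6.5] M [-0.62  0.16  0.16] op 0.0427 g 63
clamp pos [-1.8 -9.4] F clamp [-0.4 -4. ]
```

```bash

python3 -m handwheel '[{"x":0.03,"y":0,"z":0,"spin":0},{"x":0.04,"y":0,"z":0,"spin":0},{"x":0.04,"y":0,"z":0,"spin":0}]' >/dev/null; python3 f.py
```

```text
t 31.25 pos [536.6  19.4  32.4] [1.798e+02 1.400e-01 7.704e+01] F [-0.4 -4.7  6. ] M [-0.56  0.18  0.11] op 0.0426 g 63
clamp pos [-1.8 -8.4] F clamp [ 0.6 -4.6]
```

```bash

python3 -m handwheel '[{"x":0.02,"y":0,"z":0,"spin":0},{"x":0.04,"y":0,"z":0,"spin":0},{"x":0.04,"y":0,"z":0,"spin":0}]' >/dev/null; python3 f.py
```

```text
t 31.62 pos [536.8  20.4  32.4] [1.798e+02 1.400e-01 7.704e+01] F [-0.2 -4.   5.9] M [-0.55  0.19  0.13] op 0.0429 g 63
clamp pos [-1.8 -7.4] F clamp [ 0.7 -4. ]
```

```bash

python3 -m handwheel '[{"x":0.02,"y":0,"z":0,"spin":0},{"x":0.04,"y":0,"z":0,"spin":0},{"x":0.04,"y":0,"z":0,"spin":0}]' >/dev/null; python3 f.py
```

```text
t 32.0 pos [537.   21.4  32.4] [1.798e+02 1.400e-01 7.704e+01] F [-1.  -4.4  5.4] M [-0.58  0.09  0.09] op 0.0432 g 63
clamp pos [-1.8 -6.4] F clamp [-0.  -4.5]
```

```bash

python3 -m handwheel '[{"x":0.02,"y":0,"z":0,"spin":0},{"x":0.04,"y":0,"z":0,"spin":0},{"x":0.04,"y":0,"z":0,"spin":0}]' >/dev/null; python3 f.py
```

```text
t 32.38 pos [537.3  22.3  32.4] [1.798e+02 1.400e-01 7.704e+01] F [-0.1 -3.6  5.4] M [-0.58  0.19  0.15] op 0.0423 g 63
clamp pos [-1.8 -5.4] F clamp [ 0.7 -3.6]
```

```bash

python3 -m handwheel '[{"x":0.04,"y":0,"z":0,"spin":0},{"x":0.04,"y":0,"z":0,"spin":0}]' >/dev/null; python3 f.py
python3 -m handwheel '[{"x":0.04,"y":0,"z":0,"spin":0},{"x":0.04,"y":0,"z":0,"spin":0}]' >/dev/null; python3 f.py
```

```text
t 32.62 pos [537.4  23.1  32.4] [179.8    0.18  77.04] F [-0.1 -5.   6.3] M [-0.7   0.15  0.17] op 0.0428 g 63
clamp pos [-1.8 -4.6] F clamp [ 1.  -4.9]
t 32.88 pos [537.6  23.5  32.4] [179.79   0.24  77.03] F [ 0.4 -6.2  6.7] M [-0.93  0.23  0.2 ] op 0.0425 g 63
clamp pos [-1.7 -4.2] F clamp [ 1.7 -6. ]
```

```bash

python3 -m handwheel '[{"x":0.04,"y":0,"z":0,"spin":0},{"x":0.04,"y":0,"z":0,"spin":0}]' >/dev/null; python3 f.py
python3 -m handwheel '[{"x":0.04,"y":0,"z":0,"spin":0},{"x":0.04,"y":0,"z":0,"spin":0}]' >/dev/null; python3 f.py
```

```text
t 33.12 pos [537.7  24.   32.4] [179.79   0.3   77.01] F [-0.4 -7.6  5.9] M [-1.13  0.26  0.23] op 0.0429 g 63
clamp pos [-1.7 -3.7] F clamp [ 1.3 -7.5]
t 33.38 pos [537.8  24.5  32.4] [179.79   0.36  77.  ] F [-2.  -9.8  7.1] M [-1.42  0.27  0.28] op 0.0429 g 63
clamp pos [-1.8 -3.1] F clamp [  0.3 -10. ]
```

```bash

python3 -m handwheel '[{"x":-0.02,"y":0,"z":0,"spin":0},{"x":-0.04,"y":0,"z":0,"spin":0},{"x":-0.04,"y":0,"z":0,"spin":0}]' >/dev/null; python3 f.py
python3 -m handwheel '[{"x":-0.02,"y":0,"z":0,"spin":0},{"x":-0.02,"y":0,"z":0,"spin":0}]' >/dev/null; python3 f.py
```

```text
t 33.75 pos [537.8  24.5  32.4] [179.8    0.23  77.02] F [-0.8 -6.8  6.7] M [-0.92  0.24  0.16] op 0.0429 g 63
clamp pos [-1.8 -3.2] F clamp [ 0.7 -6.8]
t 34.0 pos [537.8  24.5  32.4] [1.798e+02 1.700e-01 7.703e+01] F [-0.2 -4.8  5. ] M [-0.77  0.18  0.14] op 0.0429 g 63
clamp pos [-1.8 -3.2] F clamp [ 0.9 -4.8]
```

```bash

python3 -m handwheel '[{"x":-0.02,"y":0,"z":0,"spin":0},{"x":-0.02,"y":0,"z":0,"spin":0}]' >/dev/null; python3 f.py
python3 -m handwheel '[{"x":-0.02,"y":0,"z":0,"spin":0},{"x":-0.02,"y":0,"z":0,"spin":0}]' >/dev/null; python3 f.py
```

```text
t 34.25 pos [537.7  24.2  32.4] [1.798e+02 1.500e-01 7.704e+01] F [ 0.2 -3.5  5. ] M [-0.6   0.15  0.1 ] op 0.043 g 63
clamp pos [-1.8 -3.5] F clamp [ 1.  -3.4]
t 34.5 pos [537.6  23.9  32.4] [1.798e+02 1.200e-01 7.704e+01] F [-0.7 -3.2  5.3] M [-0.47  0.1   0.14] op 0.0427 g 63
clamp pos [-1.8 -3.7] F clamp [ 0.  -3.3]
```

```bash

python3 -m handwheel '[{"x":-0.015,"y":0,"z":0,"spin":0},{"x":-0.015,"y":0,"z":0,"spin":0}]' >/dev/null; python3 f.py
python3 -m handwheel '[{"x":0,"y":0,"z":0,"spin":0},{"x":0,"y":0,"z":0,"spin":0},{"x":0,"y":0,"z":0,"spin":0},{"x":0,"y":0,"z":0,"spin":0},{"x":0,"y":0,"z":0,"spin":0}]' -1 >/dev/null; python3 f.py
python3 -m handwheel '[{"x":0,"y":0,"z":-0.5,"spin":0},{"x":0,"y":0,"z":-1.5,"spin":0},{"x":0,"y":0,"z":-3,"spin":0},{"x":0,"y":0,"z":-4,"spin":0},{"x":0,"y":0,"z":-4,"spin":0}]' >/dev/null; python3 f.py
python3 -c "
from h import *
plan([*toW(-45,-82),.12],77.1)"
```

```text
t 34.75 pos [537.6  23.8  32.4] [1.798e+02 9.000e-02 7.704e+01] F [ 0.3 -2.3  5.2] M [-0.42  0.06  0.11] op 0.0429 g 63
clamp pos [-1.8 -3.9] F clamp [ 0.8 -2.2]
t 35.38 pos [536.   24.9  31. ] [-179.99    0.     77.07] F [ 0.4 -0.1  0.2] M [-0.04  0.   -0.04] op 0.0858 g 0
clamp pos [-3.6 -3.2] F clamp [0.4 0. ]
t 36.0 pos [538.3  24.7 134.1] [ 1.7966e+02 -5.0000e-02  7.7070e+01] F [ 0.1 -0.1 -1.5] M [-0.02  0.03 -0.04] op 0.0856 g 0
clamp pos [-1.3 -2.8] F clamp [ 0.1 -0.1]
xyz [-3.167 -1.748  0.564] spin -0.004 t 36.0 dist mm 92
```

```bash

python3 -m handwheel '[{"x":-0.6,"y":-1.75,"z":0,"spin":0},{"x":-3.17,"y":-1.75,"z":0,"spin":0},{"x":-3.17,"y":-1.75,"z":0.5,"spin":0},{"x":-3.17,"y":-1.75,"z":0.5,"spin":0},{"x":-3.17,"y":-1.75,"z":0.5,"spin":0},{"x":-3.17,"y":-1.75,"z":0.5,"spin":0},{"x":-3.17,"y":-1.75,"z":0.5,"spin":0}]' 1 >/dev/null; python3 f.py
python3 - <<'E'
from h import *
imaging.capture('top');imaging.capture('side')
for c in('top','side'):
    for n in('lever_end','jaw_grip'):
        print(c,n,[(toC(at(c,d['at'],.06)),round(d['p'],2)) for d in finder.search_frame(c,n)[:2]])
plan([*toW(-45,-82),.053],77.1)
# arc rows from start S=(-45,-82)
S0=np.array([-45,-82.]);pin=np.array([-1.8,-4.])
for th,off in[(0,32),(6,24)]+[(t,20) for t in range(12,91,6)]:
    t=np.radians(th);p=pin+75*np.array([np.sin(t),-np.cos(t)])-off*np.array([np.cos(t),np.sin(t)])
    d=(p-S0)/25;print(th,"x",d[1].round(2),"y",d[0].round(2),"spin",round(-th/8,2))
E
```

```text
t 36.88 pos [476.1 -42.  118.7] [179.98   0.    77.14] F [-0.5  0.5  0.3] M [-0.03  0.03 -0.01] op 0.0 g 0
clamp pos [-47.1 -81.8] F clamp [-0.6  0.4]
top lever_end []
top jaw_grip [(array([-12.5,  24.6]), 0.54), (array([-27.,  41.]), 0.32)]
side lever_end [(array([  9.9, -35.4]), 0.51)]
side jaw_grip [(array([-29.3,  53.1]), 0.91)]
xyz [0.015 0.091 2.623] spin -0.003 t 37.17 dist mm 66
0 x 0.12 y 0.45 spin 0.0
6 x 0.04 y 1.09 spin -0.75
12 x 0.02 y 1.57 spin -1.5
18 x 0.02 y 1.89 spin -2.25
24 x 0.05 y 2.22 spin -3.0
30 x 0.12 y 2.54 spin -3.75
36 x 0.22 y 2.84 spin -4.5
42 x 0.36 y 3.14 spin -5.25
48 x 0.52 y 3.42 spin -6.0
54 x 0.71 y 3.68 spin -6.75
60 x 0.93 y 3.93 spin -7.5
66 x 1.17 y 4.14 spin -8.25
72 x 1.43 y 4.33 spin -9.0
78 x 1.71 y 4.5 spin -9.75
84 x 2.01 y 4.63 spin -10.5
90 x 2.32 y 4.73 spin -11.25
```

```bash

python3 -m handwheel '[{"x":0,"y":0.08,"z":1.5,"spin":0},{"x":0,"y":0.08,"z":2.6,"spin":0},{"x":0,"y":0.08,"z":2.6,"spin":0},{"x":0,"y":0.08,"z":2.6,"spin":0}]' >/dev/null; python3 f.py
python3 -m handwheel '[{"x":0.12,"y":0.45,"z":0,"spin":0},{"x":0.04,"y":1.09,"z":0,"spin":-0.75},{"x":0.02,"y":1.57,"z":0,"spin":-1.5},{"x":0.02,"y":1.89,"z":0,"spin":-2.25},{"x":0.05,"y":2.22,"z":0,"spin":-3},{"x":0.12,"y":2.54,"z":0,"spin":-3.75},{"x":0.22,"y":2.84,"z":0,"spin":-4.5},{"x":0.22,"y":2.84,"z":0,"spin":-4.5}]' >/dev/null; python3 f.py
```

```text
t 37.67 pos [478.2 -43.2  54.4] [179.95   0.    77.06] F [-0.3 -0.   0.2] M [-0.01  0.02 -0.03] op -0.0002 g 0
clamp pos [-44.7 -82.4] F clamp [-0.3 -0.1]
t 38.67 pos [549.6 -53.7  54.5] [1.7990e+02 6.0000e-02 1.1301e+02] F [-0.4  0.3  1.3] M [0.03 0.04 0.08] op -0.0002 g 0
clamp pos [ 27.2 -76.7] F clamp [-0.4  0.2]
```

```bash
cat > arc.py <<'E'
from h import *
import sys
s=sensors.observe();a=np.radians(s["ee_rot"][2]);S0=toC(s["eef_pos"]);pin=np.array([-1.8,-4.]);psi=s["ee_rot"][2]
off=float(sys.argv[1])
for th in map(float,sys.argv[2:]):
    t=np.radians(th);p=pin+75*np.array([np.sin(t),-np.cos(t)])-off*np.array([np.cos(t),np.sin(t)])
    d=(toW(*p)-toW(*S0))*1e3/25
    print(th,"x",round(d[0]*np.cos(a)+d[1]*np.sin(a),2),"y",round(d[0]*np.sin(a)-d[1]*np.cos(a),2),"spin",round(-(77.1+th-psi)/8,2))
E
python3 arc.py 20 36 42 48 54 60 66 72 78 83 86
```

```text
36.0 x 0.03 y -0.03 spin -0.01
42.0 x -0.03 y 0.29 spin -0.76
48.0 x -0.07 y 0.61 spin -1.51
54.0 x -0.06 y 0.94 spin -2.26
60.0 x -0.03 y 1.26 spin -3.01
66.0 x 0.04 y 1.58 spin -3.76
72.0 x 0.14 y 1.89 spin -4.51
78.0 x 0.27 y 2.18 spin -5.26
83.0 x 0.41 y 2.42 spin -5.89
86.0 x 0.5 y 2.55 spin -6.26
```

```bash

python3 -m handwheel '[{"x":-0.03,"y":0.29,"z":0,"spin":-0.76},{"x":-0.07,"y":0.61,"z":0,"spin":-1.51},{"x":-0.06,"y":0.94,"z":0,"spin":-2.26},{"x":-0.03,"y":1.26,"z":0,"spin":-3}]' >/dev/null; python3 f.py
python3 arc.py 20 60 66 72 76 80 83 86
python3 - <<'E'
from h import *
imaging.capture('top');imaging.capture('side')
for c in('top','side'):
    print(c,[(toC(at(c,d['at'],.06)),round(d['p'],2)) for d in finder.search_frame(c,'lever_end')[:3]])
E
```

```text
t 39.17 pos [577.7 -42.7  54.2] [-1.7993e+02  9.0000e-02  1.3711e+02] F [-1.7 -2.3  1.6] M [-0.42  0.34 -0.01] op 0.0001 g 1
clamp pos [ 52.2 -59.8] F clamp [-1.2 -2.6]
60.0 x -0.01 y 0.05 spin 0.0
66.0 x -0.08 y 0.37 spin -0.75
72.0 x -0.11 y 0.69 spin -1.5
76.0 x -0.12 y 0.91 spin -2.0
80.0 x -0.11 y 1.13 spin -2.5
83.0 x -0.09 y 1.29 spin -2.87
86.0 x -0.06 y 1.45 spin -3.25
top []
side [(array([ -45.1, -299.1]), 0.39)]
```

```bash

python3 -m handwheel '[{"x":-0.08,"y":0.37,"z":0,"spin":-0.75},{"x":-0.11,"y":0.69,"z":0,"spin":-1.5},{"x":-0.12,"y":0.91,"z":0,"spin":-2},{"x":-0.11,"y":1.13,"z":0,"spin":-2.5}]' >/dev/null; python3 f.py
python3 arc.py 20 80 82 84 86 88 90 92
```

```text
t 39.88 pos [598.3 -23.8  53.8] [-1.7991e+02  2.0000e-02  1.5704e+02] F [-2.  -1.8  1.4] M [-0.48  0.31  0.04] op -0.0 g 2
clamp pos [ 68.1 -36.8] F clamp [-1.6 -2.2]
80.0 x -0.02 y 0.01 spin -0.01
82.0 x -0.04 y 0.11 spin -0.26
84.0 x -0.07 y 0.22 spin -0.51
86.0 x -0.09 y 0.32 spin -0.76
88.0 x -0.1 y 0.43 spin -1.01
90.0 x -0.11 y 0.54 spin -1.26
92.0 x -0.12 y 0.65 spin -1.51
```

```bash

python3 -m handwheel '[{"x":-0.04,"y":0.11,"z":0,"spin":-0.26},{"x":-0.07,"y":0.22,"z":0,"spin":-0.4}]' >/dev/null; python3 f.py
python3 -m handwheel '[{"x":0,"y":0.06,"z":0,"spin":-0.1},{"x":0,"y":0.12,"z":0,"spin":-0.1}]' >/dev/null; python3 f.py
```

```text
t 40.12 pos [601.7 -19.1  53.6] [-1.7992e+02 -3.0000e-02  1.6023e+02] F [-4.9 -4.7  2.2] M [-1.08  0.96  0.02] op 0.0001 g 4
clamp pos [ 70.3 -31.4] F clamp [-3.8 -5.7]
t 40.38 pos [602.1 -18.7  53.6] [-1.7960e+02 -1.0000e-02  1.6094e+02] F [ -5.4 -11.4   2.9] M [-2.09  1.04  0.06] op -0.0001 g 6
clamp pos [ 70.6 -31. ] F clamp [ -2.7 -12.4]
```

```bash

python3 -m handwheel '[{"x":0,"y":-0.3,"z":0,"spin":0},{"x":0,"y":-1.2,"z":0,"spin":0},{"x":0,"y":-1.2,"z":-2,"spin":0},{"x":0,"y":-1.2,"z":-4,"spin":0},{"x":0,"y":-1.2,"z":-4,"spin":0}]' >/dev/null; python3 f.py; python3 -c "
from h import *
plan([.45,.33,.17],167)"
```

```text
t 41.0 pos [597.1 -45.8 158.5] [179.89   0.57 161.01] F [ 0.3  0.  -0.2] M [ 0.   -0.02  0.  ] op -0.0005 g 0
clamp pos [ 71.8 -58.4] F clamp [0.3 0.1]
xyz [10.457 12.298 -0.458] spin -0.749 t 41.0 dist mm 404
```

```bash

python3 -m handwheel '[{"x":10.4,"y":12.3,"z":-0.5,"spin":-0.7},{"x":10.4,"y":12.3,"z":-0.5,"spin":-0.7},{"x":10.4,"y":12.3,"z":-0.5,"spin":-0.7},{"x":10.4,"y":12.3,"z":-0.5,"spin":-0.7},{"x":10.4,"y":12.3,"z":-0.5,"spin":-0.7},{"x":10.4,"y":12.3,"z":-0.5,"spin":-0.7},{"x":10.4,"y":12.3,"z":-0.5,"spin":-0.7},{"x":10.4,"y":12.3,"z":-0.5,"spin":-0.7},{"x":10.4,"y":12.3,"z":-0.5,"spin":-0.7}]' >/dev/null; python3 f.py
python3 look.py p2 116 68
python3 - <<'E'
from h import *
g=np.load('p2.npz');T,S=g['T'],g['S']
x,f=fit({'side':S},[*toW(1.5,68),np.radians(-13)],(.11,.048,.012),.02,(.004,.004,.03));print('oak side',toC(x),np.degrees(x[2]).round(1),round(f))
# lever: dark pixels near jaw in top
m=(T.max(2)<70).astype(np.uint8)
n,l,st,c=cv2.connectedComponentsWithStats(m)
for i in range(1,n):
    ys,xs=np.where(l==i);P=np.array([toC(at('top',(u,v),.066)) for u,v in zip(xs,ys)])if len(xs)<400 else None
    if P is not None and len(xs)>15:
        ce=P.mean(0)
        if abs(ce[0]-40)<80 and abs(ce[1]+5)<60:
            w,v=np.linalg.eigh(np.cov(P.T));print(len(xs),'c',ce,'x',P[:,0].min(),P[:,0].max(),'y',P[:,1].min(),P[:,1].max(),'dir',np.degrees(np.arctan2(v[1,1],v[0,1])).round(1))
for n in('glue_stick','tape_measure','paint_pot','lever_end','dark_block','oak_block'):
    print(n,[(np.round(d['at'],1).tolist(),round(d['p'],2)) for d in finder.search_frame('side',n)[:1]],[(np.round(d['at'],1).tolist(),round(d['p'],2)) for d in finder.search_frame('top',n)[:1]])
E
```

```text
t 42.12 pos [447.5 329.8 165.3] [-1.7993e+02 -3.0000e-02  1.6662e+02] F [ 0.7 -0.2  0.3] M [-0.03 -0.01 -0.05] op -0.0002 g 0
clamp pos [-157.9  274.3] F clamp [ 0.7 -0. ]
dark [  1.4 123.6] -13.07 -156
oak [ 3.2 72.5] -13.16 -99
oak side [-1.2 70.9] -12.3 -97
32 c [ 42.40625  -10.984375] x 8.7 81.5 y -15.4 -5.5 dir 173.2
glue_stick [([216.4, 191.6], 0.49)] [([274.9, 153.4], 0.62)]
tape_measure [([312.5, 178.8], 0.72)] [([364.7, 217.3], 0.78)]
paint_pot [([299.2, 169.4], 0.83)] [([376.3, 197.5], 0.73)]
lever_end [([253.1, 203.7], 0.64)] []
dark_block [([252.9, 231.0], 0.62)] [([219.5, 200.5], 0.82)]
oak_block [([250.6, 225.4], 0.84)] [([232.6, 202.5], 0.67)]
```

```bash
python3 - <<'E'
from h import *
g=np.load('p2.npz');T=g['T']
def prof(im,cam,x,y,z):
    p=pix3(cam,[*toW(x,y),z]);return cv2.getRectSubPix(im,(1,1),(float(p[0]),float(p[1])))[0,0]
for x in(-30,0,35):
    print(x,[tuple(prof(T,'top',x,y,.032).astype(int).tolist()) for y in range(84,154,3)])
# end edges along x, at block centres
for y in(68,76,110,118):
    for s in(-1,1):
        xs=np.arange(40,76,1.);v=np.array([prof(T,'top',s*k,y,.032) for k in xs]);d=np.abs(np.diff(cv2.GaussianBlur(v,(1,5),1),axis=0)).sum(1);print(y,s*(xs[d.argmax()]+.5),round(d.max()))
E
```

```text
-30 [(132, 189, 221), (136, 193, 221), (137, 193, 220), (130, 182, 211), (113, 159, 196), (90, 132, 179), (70, 108, 165), (58, 95, 157), (55, 90, 152), (53, 88, 148), (53, 87, 147), (53, 86, 146), (51, 85, 143), (49, 81, 137), (43, 74, 126), (40, 67, 114), (35, 60, 102), (32, 55, 94), (32, 54, 90), (34, 55, 89), (37, 59, 89), (47, 71, 98), (58, 87, 114), (68, 100, 129)]
0 [(132, 187, 221), (134, 192, 221), (132, 188, 217), (121, 174, 205), (102, 150, 188), (81, 123, 171), (64, 102, 160), (58, 93, 155), (55, 90, 151), (54, 89, 150), (54, 89, 150), (55, 89, 149), (54, 87, 145), (52, 86, 144), (53, 87, 148), (54, 89, 151), (53, 90, 152), (52, 88, 150), (51, 85, 144), (48, 80, 132), (53, 83, 127), (67, 102, 140), (87, 129, 164), (103, 152, 186)]
35 [(129, 186, 220), (132, 189, 221), (128, 183, 216), (115, 167, 202), (97, 142, 181), (76, 115, 163), (60, 97, 153), (54, 88, 148), (52, 86, 147), (53, 88, 150), (56, 92, 154), (59, 95, 158), (58, 94, 157), (58, 93, 156), (58, 93, 157), (57, 93, 157), (56, 92, 155), (53, 88, 150), (51, 83, 141), (50, 81, 131), (57, 89, 131), (72, 108, 145), (91, 136, 171), (109, 161, 197)]
68 -56.5 15
68 57.5 12
76 -57.5 14
76 60.5 13
110 -57.5 11
110 56.5 31
118 -57.5 12
118 56.5 27
```

```bash
python3 -c "
from cell import r
print(r.job_done())"
```

```text
the job is handed in; nothing more can be done
None
```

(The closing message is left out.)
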